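# Make up the clockwork train and wind it

### The job

Get the wooden clockwork train ready for the children: push the brake lever over to its red dot, and only after that wind the brass key on the engine clockwise, turn by turn, until it is fully wound and meets its stop (under one and a half turns). Also set all the loose wagons, upright and in any order, on the striped track in one straight row behind the engine, the first butted flush against the engine's black plate and each next one flush against the one before, with no gaps. Leave the other toys where they are.

Things in the scene. Friction and masses are not known exactly. Their poses are not given: they have to be found in the camera images.
- railway: fixed birch board, 10 mm thick, own x -65 to 65, y -220 to 280 mm; origin on its underside, x away from the robot. Two flush dark stripes at x = +-12 mm mark the track, y -220 to 80. Green engine (50 wide, boiler top z 83) at y 80 to 195, brake at y 245. A wagon flush with the engine has its origin at x 0, y 50, z 10 mm, long axis along y; the next ones 60 mm apart towards -y
- buffer (a point): centre of the engine's flat black buffer plate, which faces -y of the railway, 33 mm above the shelf, in the plane y = 80 mm of the railway
- key (a joint): brass winding key standing upright on top of the engine: angle wound, rad, growing clockwise seen from above; starts at 0 to 0.9, fully wound at its stop at 9.42, one and a half turns. Sprung, but a ratchet-like drag holds it where it is let go; needs up to 0.13 N m. At 0 its flat wing lies along the railway's y
- key_grip (a point): middle of the key's flat wing, on its vertical turning axis, 122 mm above the shelf; the wing is 44 mm wide (own y), 8 mm thick (own x, grip across this), 34 mm tall; the boiler top lies 39 mm below this point. One side has a red spot
- brake (a joint): brake lever angle, rad: 0 = off, leaning 0.5 rad towards the robot side (-x of the railway, white dot); 1.0 = on, leaning 0.5 rad the other way (+x, red dot). It stays where it is left
- brake_tip (a point): centre of the red ball (18 mm across) at the end of the 60 mm brake lever, about 88 to 95 mm above the shelf; it swings in the railway's x-z plane about a pivot 35 mm above the shelf
- wagon_red: red wooden toy wagon (may be absent), 60 mm long (own x), 38 mm wide (own y), 46 mm tall, both ends alike and flat; origin centre of underside, z up; about 90 g. Grip it across its 38 mm width
- wagon_yellow: yellow wooden toy wagon (may be absent), 60 mm long (own x), 38 mm wide (own y), 46 mm tall, both ends alike and flat; origin centre of underside, z up; about 90 g. Grip it across its 38 mm width
- wagon_blue: blue wooden toy wagon (may be absent), 60 mm long (own x), 38 mm wide (own y), 46 mm tall, both ends alike and flat; origin centre of underside, z up; about 90 g. Grip it across its 38 mm width
- wagon_white: white wooden toy wagon (may be absent), 60 mm long (own x), 38 mm wide (own y), 46 mm tall, both ends alike and flat; origin centre of underside, z up; about 90 g. Grip it across its 38 mm width
- stacker: blue silicone ring stacker (loose, leave alone), 84 mm across the base, 121 mm tall; origin centre of underside
- bowl: stainless steel bowl of maple pegs (loose, leave alone), 130 mm across the rim, 45 mm tall; origin centre of underside
- sorter: yellow acrylic shape sorter with a swing door (loose, leave alone), 110 mm cube; origin centre of underside
- turntable: birch turntable, 150 mm across, carrying a green cylinder puzzle, 81 mm tall in all (loose, leave alone); origin centre of underside
There are look-alikes about, which are no part of the job. There is more than one size of the wagon_blue; the job needs the largest. There is more than one size of the wagon_yellow; the job needs the largest.

How it is judged:
By the outcome, as a careful person would: the job done as asked, in the order asked, and still so for the second after the job is handed in, with the robot touching nothing.
Of wagon_red, wagon_yellow, wagon_blue, wagon_white only 2 to 4 are there at a start; the rules pass over those that are not, and their reading is None.
At some moment in a run one of wagon_red, wagon_yellow, wagon_blue, wagon_white may be knocked a few centimetres aside while the robot is not near it.
It also fails if it takes over 210 s, if anything falls off the work surface, if the arm or the gripper's body presses on something with over 40 N, if the wrist force passes 120 N, or if a joint passes its speed limit or range.

### The arm

A 6-joint arm with a two-finger parallel gripper is mounted at the origin on the work surface. World frame = base frame: x ahead of the robot, y to its left, z up, the work surface at z = 0. Lengths are in mm, angles in rad, forces in N, time in s.
With the tool pointing down it reaches from about 275 to 725 mm from the base axis. Payload 5.6 kg.
Tool frame: the origin (TCP) lies midway between the tips of the shut fingers; the grasp point (between the pads) lies 19 mm behind it; z points along the fingers, y is the line along which they close (so a half turn about z gives the same grasp; the last joint's range is limited). The gripper opens to 85 mm and grips with 20 to 120 N. Pads are 22 mm wide; open, the fingers measure 114 mm over their backs; the gripper's body (76 mm by 85 mm) begins 54 mm behind the grasp point. The pads swing forward as they close: fully open they stand 13 mm farther back than shut.
Start: joints at [1.584, 0.255, 0.108, 0, -1.424, -0.285], TCP at [147.629, 529.81, 231.283] pointing down, gripper open.
Joint ranges: [-2.95, 2.95], [-1.21, 1.97], [-1.09, 1.5], [-2.87, 1.71], [-2.94, -0.07], [-3.05, 3.05]. Speed limits (rad/s): [2.57, 2.57, 3.14, 3.14, 3.14, 3.14].

### API

Orientations are given as a unit quaternion [x, y, z, w].
In Python, from plant import ctrl gives the robot as it stands.
- The arm moves only by the shell command python3 -m handwheel 'ROWS' [FORCE]. ROWS is JSON, a list of rows, each an object with "travel": the shift along the tool's x, y, z in units of 25 mm (1.0 is 25 mm), a list of three; "turn": the turn about the tool's z in degrees; "claw": the opening, from -1 (shut) to 1 (fully open). A call has 1 to 8 rows; each row shifts and turns the commanded pose from where the row before left it, along the tool's axes as they then stand; what a row does not reach is not made up. A row lasts 1/12 s, in which the tool goes at most 41.7 mm and 7.16 degrees, less where a joint would pass 70% of its speed; a pose out of reach is approached as far as the arm can. A call is refused whole if a number of a shift passes 1 or a number of a turn 7.16, either way. A call with a gripper value outside its range is refused whole. The fingers move at their own pace and stop on an object; FORCE is the grip in N (left out, the last holds). Time passes only in rows, so rows that do not move let the fingers close. It gives the time, the measured TCP pose, the force, the opening and the grip force at its end, in the units of the state.
- ctrl.get_state(): the state, without advancing time (a new reading comes with each control period).
- ctrl.read_camera(name): name is "scene" or "top" or "wrist"; returns a dict with "frame" (480x640x3 uint8, blue, green, red), "intrinsics" (3x3 intrinsics, pixels), "R" (3x3) and "t" (3): a world point X has camera coordinates R X + t. Camera axes: x right, y down, z forward; pixel columns grow to the right and rows downward; lengths in mm; the calibration is good to about 2 mm. A picture is of the moment at which its call begins. There is no depth.
- ctrl.close_job(): hands the job in; it is judged then, once.
Trained networks look in a picture, given as the dict that the camera call returned (one of the last four; its "shot" number tells which), for a name from the list of things; names that differ only in an ending like _2 or _b are one class to them, and where a whole thing is asked for, a point or a joint stands for the part that bears it (a point fixed in the world has none). Each returns a list of dicts, best first, with "confidence" (0 to 1); they miss things now and then, are a little off and sometimes report something else, mostly with a low value. They report only what shows in the picture. A call takes as long as a camera call. They do not tell look-alikes from the thing itself.
- ctrl.find_in(picture, label): "box" ([left, top, right, bottom] in pixels, round what is visible of it).
The state is a dict: "time": time; "joint_positions": joint angles; "qd": joint speeds; "joint_efforts": joint torques, N m; "ee_pos": TCP position; "tcp_rot": TCP orientation; "ft_force": force on the tool from outside, world axes, zero at the start; "wrist_torque": the same for the moment, N m; "width": finger opening in mm; "gripper_force": force on a finger pad.
Only numpy, scipy, OpenCV 4.12 (cv2) and the standard library are available. Lean on these libraries where they do the work, as an engineer would, in place of code of your own. Each camera call takes 0.05 s, during which the arm holds its last target. There are 200 camera calls.

## Working session

There is one attempt and no reset: what is moved stays moved. The work goes in short steps, Python scripts to look and compute and a shell command to move; the robot and the scene stay as the last step left them, time stands still between calls to the robot, and variables do not carry over. Pictures are saved under pics/ and viewed, at most 14 in all, crops included, and the job is handed in when it is done.

```bash
ls; mkdir -p pics
python3 - <<'E'
from plant import ctrl
import cv2
for n in ("scene","top"):
    p=ctrl.read_camera(n); cv2.imwrite(f"pics/{n}0.png",p["frame"])
    print(n,p["intrinsics"],p["R"],p["t"])
    for l in ["railway","buffer","key","key_grip","brake","brake_tip","wagon_red","wagon_yellow","wagon_blue","wagon_white","stacker","bowl","sorter","turntable"]:
        try: print(l,[([round(v) for v in d["box"]],round(d["confidence"],2)) for d in ctrl.find_in(p,l)])
        except Exception as e: print(l,e)
print(ctrl.get_state())
E
```

```text
pics
scene [[511.51722418   0.         332.17648329]
 [  0.         511.51722418 248.4363502 ]
 [  0.           0.           1.        ]] [[-0.47499786  0.87992119 -0.01075792]
 [ 0.62797946  0.33038032 -0.70462092]
 [-0.61645667 -0.34144918 -0.70950238]] [ 277.79851418 -327.14977328 1646.32054068]
railway [([283, 192, 472, 291], 0.63)]
buffer [([286, 193, 470, 293], 0.75)]
key [([142, 196, 197, 238], 0.63), ([415, 207, 429, 229], 0.61), ([495, 309, 541, 363], 0.58), ([262, 287, 315, 338], 0.28)]
key_grip [([413, 209, 425, 229], 0.48)]
brake [([454, 235, 463, 247], 0.63)]
brake_tip [([452, 237, 463, 259], 0.4)]
wagon_red [([334, 260, 361, 290], 0.31)]
wagon_yellow [([398, 297, 427, 330], 0.77), ([446, 298, 467, 322], 0.77), ([435, 327, 461, 351], 0.56)]
wagon_blue [([334, 260, 363, 290], 0.97), ([357, 308, 376, 336], 0.64), ([386, 268, 407, 289], 0.55)]
wagon_white [([291, 244, 324, 274], 0.93)]
stacker [([499, 308, 542, 362], 0.67)]
bowl [([262, 286, 317, 337], 0.87), ([399, 296, 426, 330], 0.56)]
sorter [([197, 143, 250, 193], 0.97)]
turntable [([142, 193, 197, 238], 0.76)]
top [[5
[... 886 characters left out ...]
 1.5, 'joint_positions': array([ 1.58359205e+00,  2.55104855e-01,  1.08226183e-01,  3.45255259e-05,
       -1.42389932e+00, -2.84591755e-01]), 'qd': array([ 0.00093715, -0.00069386,  0.00031213,  0.0008494 , -0.00107897,
       -0.00021172]), 'joint_efforts': array([ 6.20571554e-04, -3.86399531e+01,  2.38063896e+01,  5.36787987e+00,
       -6.09139970e-04, -1.06937972e-05]), 'ee_pos': array([147.64519028, 529.82145305, 231.29624339]), 'tcp_rot': array([ 9.90780410e-01, -1.35477599e-01,  1.55302576e-05, -1.15964905e-05]), 'ft_force': array([ 0.78114994, -0.16366325,  0.07392182]), 'wrist_torque': array([ 0.04411685, -0.02748864,  0.02369849]), 'gripper_force': 0.0, 'width': 85.33582200117436}
```

Run:
```python
import cv2
a=cv2.imread("pics/scene0.png")[180:370,250:550]; cv2.imwrite("pics/scene0c.png",cv2.resize(a,(800,507),interpolation=cv2.INTER_CUBIC))
a=cv2.imread("pics/top0.png")[130:330,120:400]; cv2.imwrite("pics/top0c.png",cv2.resize(a,(800,571),interpolation=cv2.INTER_CUBIC))
```

```text
(no output)
```

View pics/scene0c.png

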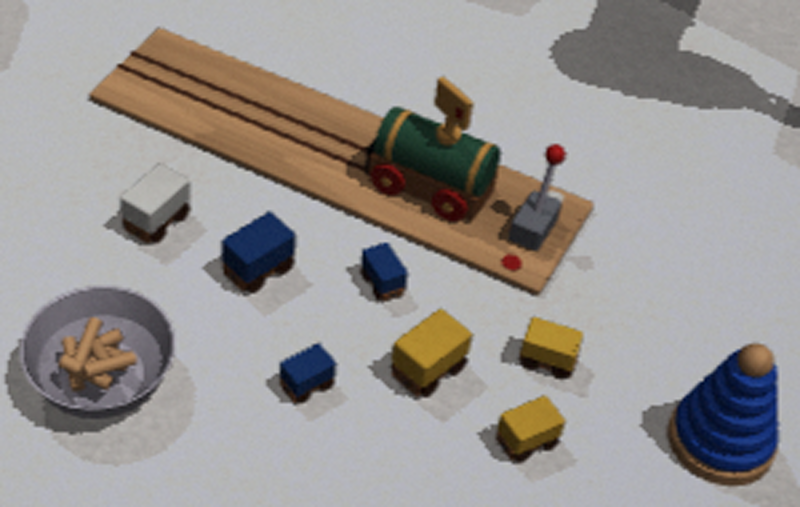

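View pics/top0c.png

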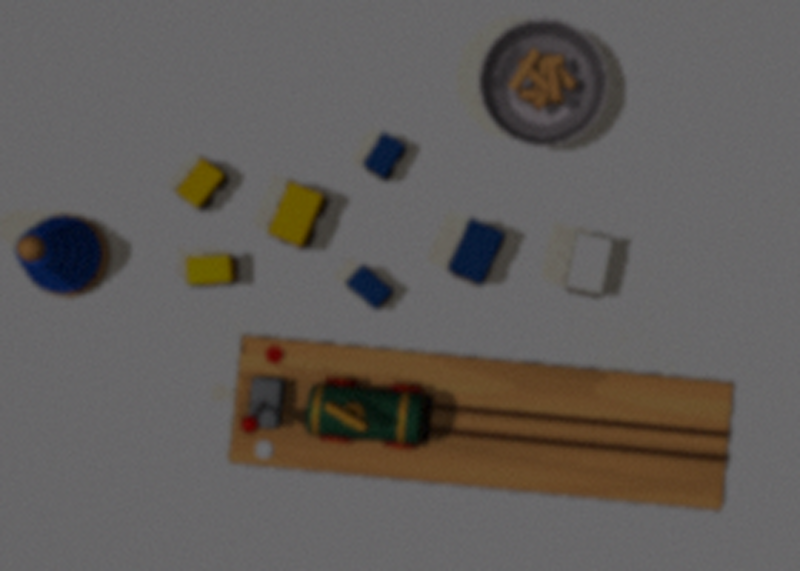

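```bash
cat > h.py <<'E'
import numpy as np, cv2
from plant import ctrl
def bp(p,uv,z):
    uv=np.atleast_2d(np.asarray(uv,float)); K,R,t=[np.asarray(p[k],float) for k in("intrinsics","R","t")]
    d=(np.c_[uv,np.ones(len(uv))]@np.linalg.inv(K).T)@R; c=-R.T@t
    return (c+d*((z-c[2])/d[:,2])[:,None])[:,:2]
def proj(p,X):
    X=np.atleast_2d(np.asarray(X,float)); q=(X@np.asarray(p["R"]).T+p["t"])@np.asarray(p["intrinsics"]).T
    return q[:,:2]/q[:,2:]
def masks(f):
    h=cv2.cvtColor(cv2.GaussianBlur(f,(3,3),0),cv2.COLOR_BGR2HSV); H,S,V=cv2.split(h)
    return {"yellow":(H>21)&(H<35)&(S>150),"blue":(H>100)&(H<130)&(S>110)&(V>25),"wood":(H>5)&(H<21)&(S>70),"red":((H<6)|(H>174))&(S>150)}
def blobs(p,m,z,amin):
    m=m.astype(np.uint8); n,lab,st,_=cv2.connectedComponentsWithStats(m); out=[]
    for i in range(1,n):
        if st[i,4]<amin: continue
        c=max(cv2.findContours((lab==i).astype(np.uint8),cv2.RETR_EXTERNAL,cv2.CHAIN_APPROX_NONE)[0],key=len)[:,0]
        r=cv2.minAreaRect(bp(p,c,z).astype(np.float32)); (x,y),(w,h),a=r
        if w<h: w,h,a=h,w,a+90
        a=(a+90)%180-90
        out.append((round(x,1),round(y,1),round(w,1),round(h,1),round(a,1),int(st[i,4])))
    return sorted(out,key=lambda o:-o[5])
def T():
    s=ctrl.get_state(); R=__import__("scipy.spatial.transform",fromlist=["Rotation"]).Rotation.from_quat(s["tcp_rot"]).as_matrix(); return s,R
def go(target,yaw=None):
    """travel in tool axes (units of 25mm) to world target, turn (deg) so tool y points along world yaw deg"""
    s,R=T(); d=R.T@(np.array(target)-s["ee_pos"])/25
    cur=np.degrees(np.arctan2(R[1,1],R[0,1])); print("tcp",s["ee_pos"].round(1),"tool-y yaw",cur.round(1),"t",round(s["time"],1),"travel",d.round(2))
    if yaw is not None:
        e=(yaw-cur+90)%180-90; print("turn (tool z)",round(-e,1),"dir z",R[:,2].round(3))
E
python3 - <<'E'
from h import *
p=ctrl.read_camera("top"); m=masks(p["frame"])
c=-p["R"].T@p["t"]; print("cam",c)
print("wood",blobs(p,m["wood"],10,400)); print("yel",blobs(p,m["yellow"],46,40)); print("blue",blobs(p,m["blue"],46,40)); print("red",blobs(p,m["red"],10,4))
g=cv2.cvtColor(p["frame"],cv2.COLOR_BGR2HSV); print(g[222,327],g[215,322],g[150,260])
p=ctrl.read_camera("wrist"); cv2.imwrite("pics/w0.png",p["frame"]); print(p["R"],p["t"],p["intrinsics"]); print("cam",-p["R"].T@p["t"])
go([0,0,0])
E
```

```text
cam [ 520.56902107  -18.91340711 1481.55268692]
wood [(571.0, -41.5, 1891.1, 1389.7, -88.6, 81428), (445.6, 50.3, 499.8, 129.2, 85.7, 6882), (653.8, -466.1, 148.8, 148.4, 0.6, 1678)]
yel [(251.9, 716.4, 176.1, 143.5, 16.8, 3211), (427.8, -441.7, 131.8, 120.6, -69.3, 1764), (648.9, 236.5, 55.7, 39.0, -20.1, 258), (810.8, 744.3, 45.7, 41.8, -66.5, 199), (677.5, 331.4, 42.4, 29.7, -35.1, 154), (590.5, 319.2, 42.5, 25.5, -88.7, 139), (-76.9, 683.8, 144.4, 8.3, -49.7, 76)]
blue [(-36.1, -778.3, 88.9, 76.1, -88.8, 743), (603.4, 465.0, 71.5, 69.1, -8.1, 483), (615.7, 57.3, 53.2, 34.2, -25.1, 226), (298.7, 646.1, 143.4, 22.7, 23.9, 176), (709.2, 150.7, 35.5, 23.7, -32.1, 104), (578.3, 162.1, 37.0, 22.0, 51.6, 102), (749.7, 731.8, 41.1, 23.3, 50.4, 89)]
red [(38.0, -730.5, 111.4, 106.4, -88.8, 1206), (-89.2, 624.1, 104.0, 91.6, -88.8, 807), (783.8, 680.9, 45.1, 37.3, 12.7, 167), (438.8, 283.6, 11.6, 11.5, -88.7, 21), (509.9, 261.3, 8.7, 8.7, -88.7, 14), (480.9, 191.5, 20.4, 4.5, 80.0, 11), (478.1, 133.4, 8.7, 2.9, -88.7, 6), (430.6, -813.8, 6.1, 4.1, 45.7, 6)]
[120   2 104] [  0   0 102] [150   2 105]
[[-0.26970996 -0.96294059 -0.00139702]
 [-0.91513769  0.25586888  0.31153511]
 [-0.29963235  0.08530258 -0.95023362]] [550.37612293 -40.73444203 380.64129477] [[389.1781507    0.         324.45341034]
 [  0.         389.1781507  236.54922001]
 [  0.           0.           1.        ]]
cam [225.21674394 507.93250011 375.15724746]
tcp [147.6 529.8 231.3] tool-y yaw -105.6 t 1.6 travel [ 0.   22.    9.25]
```

```bash
cat >> h.py <<'E'
O=np.array([443.4,20.4]); TH=np.radians(-4.3); XD=np.array([np.cos(TH),np.sin(TH)]); YD=np.array([-XD[1],XD[0]])
def W(x,y,z): return np.r_[O+x*XD+y*YD,z]
def rail(w): d=np.asarray(w)[:2]-O; return np.array([d@XD,d@YD])
RY=85.7
E
python3 - <<'E'
from h import *
go(W(-70,245,200),RY); go(W(-70,245,80),RY)
E
```

```text
tcp [147.6 529.8 231.3] tool-y yaw -105.6 t 1.6 travel [12.2   7.39  1.25]
turn (tool z) -11.3 dir z [ 0. -0. -1.]
tcp [147.6 529.8 231.3] tool-y yaw -105.6 t 1.6 travel [12.2   7.39  6.05]
turn (tool z) -11.3 dir z [ 0. -0. -1.]
```

```bash
R='{"travel":[1,0.6,0.1],"turn":0,"claw":-1}'
python3 -m handwheel '[{"travel":[1,0.6,0.1],"turn":0,"claw":-1},{"travel":[1,0.6,0.1],"turn":0,"claw":-1},{"travel":[1,0.6,0.1],"turn":0,"claw":-1},{"travel":[1,0.6,0.1],"turn":0,"claw":-1},{"travel":[1,0.6,0.1],"turn":0,"claw":-1},{"travel":[1,0.6,0.1],"turn":0,"claw":-1}]' 40
python3 -m handwheel '[{"travel":[1,0.6,0.1],"turn":0,"claw":-1},{"travel":[1,0.6,0.1],"turn":0,"claw":-1},{"travel":[1,0.6,0.1],"turn":0,"claw":-1},{"travel":[1,0.6,0.1],"turn":0,"claw":-1},{"travel":[1,0.7,0.1],"turn":-5.6,"claw":-1},{"travel":[1,0.7,0.1],"turn":-5.6,"claw":-1},{"travel":[0,0,0],"turn":0,"claw":-1}]'
python3 - <<'E'
from h import *
go(W(-70,245,80),RY)
p=ctrl.read_camera("wrist"); cv2.imwrite("pics/w1.png",p["frame"]); print(proj(p,[W(-28.8,245,87.7),W(0,137,122),W(0,80,33)]))
for l in("key_grip","brake_tip"): print(l,[(np.round(d["box"]),round(d["confidence"],2)) for d in ctrl.find_in(p,l)])
E
```

```text
time: 2.1
ee_pos: [268.7, 401.7, 216.3]
tcp_rot: [0.991, -0.135, 0.0, -0.0]
ft_force: [1.1, 0.6, -0.3]
width: 12.2
gripper_force: 0.0
time: 2.68
ee_pos: [391.3, 269.8, 200.9]
tcp_rot: [0.999, -0.037, 0.0, 0.001]
ft_force: [-1.4, 1.2, -0.6]
width: 0.4
gripper_force: 0.0
tcp [391.3 269.8 200.9] tool-y yaw -94.2 t 2.7 travel [ 0.03 -0.01  4.84]
turn (tool z) 0.1 dir z [ 0.    -0.002 -1.   ]
[[324.10667169 170.87568213]
 [519.69018402 127.98230876]
 [538.57243452 122.6818993 ]]
key_grip [(array([455., 104., 552., 152.]), 0.56)]
brake_tip [(array([310., 118., 339., 168.]), 0.86)]
```

View pics/w1.png

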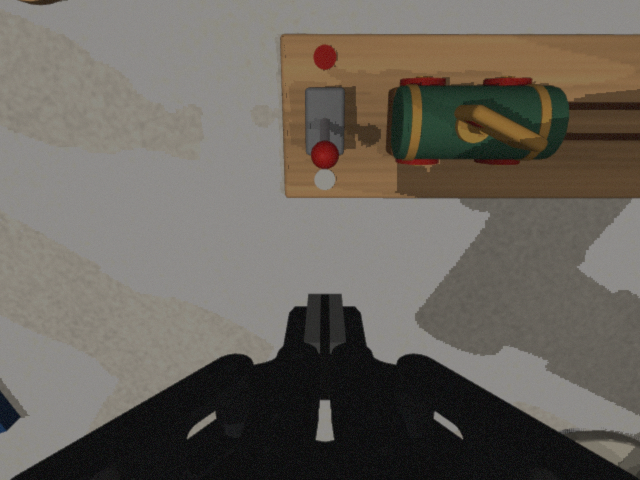

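```bash
python3 -m handwheel '[{"travel":[0,0,1],"turn":0,"claw":-1},{"travel":[0,0,1],"turn":0,"claw":-1},{"travel":[0,0,1],"turn":0,"claw":-1},{"travel":[0,0,1],"turn":0,"claw":-1},{"travel":[0,0,0.8],"turn":0,"claw":-1}]' | tail -5
python3 -m handwheel '[{"travel":[0.5,0,0],"turn":0,"claw":-1},{"travel":[0.5,0,0],"turn":0,"claw":-1},{"travel":[0.4,0,0],"turn":0,"claw":-1},{"travel":[0.4,0,0],"turn":0,"claw":-1},{"travel":[0.4,0,0],"turn":0,"claw":-1},{"travel":[0.4,0,0],"turn":0,"claw":-1},{"travel":[0.3,0,0],"turn":0,"claw":-1}]' |tail -5
python3 -m handwheel '[{"travel":[0.1,0,0],"turn":0,"claw":-1},{"travel":[0.1,0,0],"turn":0,"claw":-1},{"travel":[0,0,0],"turn":0,"claw":-1}]' |tail -5
python3 - <<'E'
from h import *
s,R=T(); print(rail(s["ee_pos"]),s["ft_force"])
p=ctrl.read_camera("wrist"); cv2.imwrite("pics/w2.png",p["frame"][:400])
print([proj(p,W(a,245,z)) for a,z in((28.8,87.7),(24,90),(20,92))]); print(np.argwhere(masks(p["frame"])["red"])[:,::-1].mean(0))
for l in("brake_tip",): print(l,[(np.round(d["box"]),round(d["confidence"],2)) for d in ctrl.find_in(p,l)])
E
```

```text
ee_pos: [388.0, 273.6, 79.8]
tcp_rot: [0.999, -0.038, -0.0, 0.0]
ft_force: [-0.2, 0.7, 0.1]
width: -0.1
gripper_force: 0.0
ee_pos: [462.9, 267.6, 81.6]
tcp_rot: [0.999, -0.039, 0.0, -0.0]
ft_force: [-1.1, 0.7, -1.5]
width: 0.3
gripper_force: 0.5
ee_pos: [466.8, 267.0, 81.2]
tcp_rot: [0.999, -0.038, 0.0, 0.0]
ft_force: [0.1, -0.2, -0.7]
width: 0.2
gripper_force: 0.0
[  4.80473572 247.64130964] [ 0.07987046 -0.23564069 -0.71759705]
[array([[331.09216299, 265.42223854]]), array([[331.15424772, 279.48473322]]), array([[331.20986093, 291.40294518]])]
[448.11210123 239.47317769]
brake_tip [(array([311., 253., 359., 303.]), 0.63)]
```

View pics/w2.png

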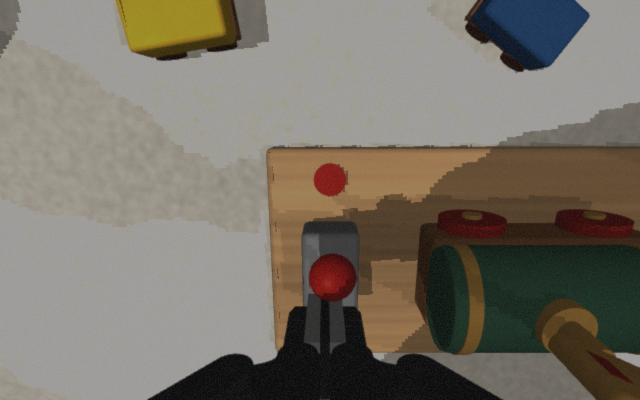

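```bash
for i in 1; do python3 -m handwheel '[{"travel":[0.1,0,0],"turn":0,"claw":-1},{"travel":[0.05,0,0],"turn":0,"claw":-1},{"travel":[0,0,0],"turn":0,"claw":-1}]' |sed -n '2p;4p'; done
python3 -m handwheel '[{"travel":[0.05,0,0],"turn":0,"claw":-1},{"travel":[0.05,0,0],"turn":0,"claw":-1},{"travel":[0,0,0],"turn":0,"claw":-1}]' |sed -n '2p;4p'
python3 -m handwheel '[{"travel":[0.05,0,0],"turn":0,"claw":-1},{"travel":[0,0,0],"turn":0,"claw":-1}]' |sed -n '2p;4p'
python3 - <<'E'
from h import *
s,R=T(); print(rail(s["ee_pos"]),s["ft_force"])
p=ctrl.read_camera("wrist")
print([proj(p,W(a,245,z)) for a,z in((28.8,87.7),(24,90),(20,92))]); 
for l in("brake_tip",): print(l,[(np.round(d["box"]),round(d["confidence"],2)) for d in ctrl.find_in(p,l)])
b=blobs(p,masks(p["frame"])["red"],88,200); print([(rail(q[:2]),q) for q in b])
E
```

```text
ee_pos: [470.1, 266.9, 81.2]
ft_force: [-0.8, -0.3, -0.4]
ee_pos: [471.4, 266.7, 81.0]
ft_force: [-5.5, 1.2, 2.3]
ee_pos: [471.7, 266.6, 80.9]
ft_force: [-9.7, 1.4, 4.6]
[  9.75803815 247.62330855] [-9.65990267  1.39192655  4.63103699]
[array([[331.045524  , 277.79081632]]), array([[331.10947256, 291.80037128]]), array([[331.16663801, 303.67658386]])]
brake_tip [(array([310., 255., 357., 298.]), 0.96)]
[(array([ 28.83756364, 244.65086332]), (490.5, 262.2, 18.8, 16.9, -4.5, 1629)), (array([ 46.7728832 , 148.82589626]), (501.2, 165.3, 29.4, 9.6, 77.4, 1543)), (array([ 46.81176357, 193.6549994 ]), (504.6, 210.0, 25.4, 10.6, 80.0, 1457)), (array([ 63.65957225, 245.6646268 ]), (525.3, 260.6, 11.0, 10.8, 85.5, 784)), (array([-19.0285541 , 129.03648371]), (434.1, 150.5, 25.2, 3.1, 43.5, 249))]
```

```bash
python3 -m handwheel '[{"travel":[-0.6,0,0],"turn":0,"claw":-1},{"travel":[-0.8,0,-0.5],"turn":0,"claw":-1},{"travel":[-1,0.3,-1],"turn":0,"claw":1},{"travel":[-0.6,1,-1],"turn":0,"claw":1},{"travel":[0,1,-1],"turn":0,"claw":1},{"travel":[0,1,-1],"turn":0,"claw":1},{"travel":[0,1,-1],"turn":0,"claw":1},{"travel":[0,0,0],"turn":0,"claw":1}]' |sed -n '2p;4p'
python3 - <<'E'
from h import *
s,R=T(); print(rail(s["ee_pos"]),s["ft_force"])
p=ctrl.read_camera("wrist"); cv2.imwrite("pics/w3.png",p["frame"][:400])
print([(y,proj(p,W(0,y,122)).round(0)) for y in (120,130,140,150)])
for l in("key_grip","brake_tip"): print(l,[(np.round(d["box"]),round(d["confidence"],2)) for d in ctrl.find_in(p,l)])
b=blobs(p,masks(p["frame"])["red"],88,200); print([(rail(q[:2]),q) for q in b])
E
```

```text
ee_pos: [393.0, 163.3, 224.8]
ft_force: [0.3, 1.1, -0.2]
[-60.97115912 138.76385166] [ 0.34171715  1.06011907 -0.21769981]
[(120, array([[355., 144.]])), (130, array([[339., 144.]])), (140, array([[323., 144.]])), (150, array([[307., 144.]]))]
key_grip [(array([271., 122., 343., 163.]), 0.98)]
brake_tip [(array([157.,  82., 202., 137.]), 0.74)]
[(array([ 29.59032451, 245.30915738]), (491.3, 262.8, 17.5, 16.5, 59.3, 542)), (array([ 42.37384617, 222.00204315]), (502.3, 238.6, 13.3, 13.0, 39.7, 347)), (array([ 27.48892946, 165.22617455]), (483.2, 183.1, 26.7, 3.9, 85.5, 267)), (array([ 27.58127783, 111.98322693]), (479.3, 130.0, 26.7, 4.5, 85.5, 263))]
```

View pics/w3.png

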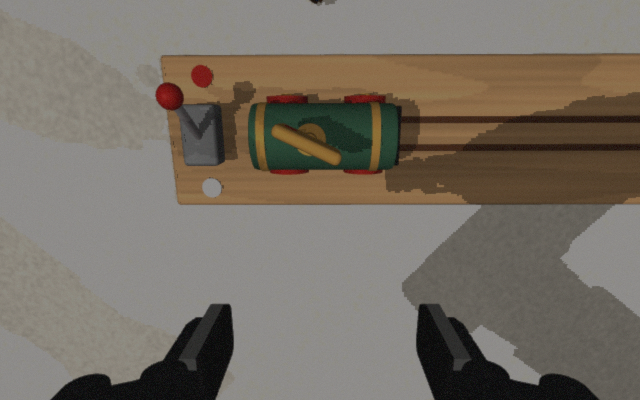

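Run:
```python
from h import *
p=ctrl.read_camera("wrist"); f=cv2.GaussianBlur(p["frame"],(3,3),0); h=cv2.cvtColor(f,cv2.COLOR_BGR2HSV); H,S,V=cv2.split(h)
print(h[145,307],h[133,283],h[120,262],h[160,520])
m=np.zeros(H.shape,bool); m[112:172,268:346]=((H>12)&(H<28)&(S>120))[112:172,268:346]
for z in (139,122):
  print([(rail(q[:2]).round(1),q) for q in blobs(p,m,z,100)])
mm=masks(p["frame"])["wood"]; 
cv2.imwrite("pics/m.png",m*255)
# stripes / board check
c=[proj(p,W(x,y,10)).round(0).tolist() for x,y in((65,280),(-65,280),(12,0),(-12,0),(0,245))]; print(c)
s,R=T(); print(s["joint_positions"].round(2))
```

```text
[ 18 164 132] [ 18 162 137] [ 19 157 120] [ 15 120  85]
[(array([  4. , 148.5]), (458.5, 168.2, 43.1, 18.0, 66.2, 1564)), (array([-15. , 141.2]), (439.0, 162.3, 25.2, 2.3, 85.5, 160))]
[(array([  3. , 149.1]), (457.6, 168.9, 46.3, 19.3, 66.2, 1564)), (array([-17.4, 141.3]), (436.6, 162.6, 27.2, 2.5, 85.5, 160))]
[[[155.0, 49.0]], [[175.0, 203.0]], [[487.0, 115.0]], [[483.0, 144.0]], [[205.0, 131.0]]]
[ 0.77  0.01 -0.21 -0.   -1.35  0.72][ WARN:0@0.580] global loadsave.cpp:1063 imwrite_ Unsupported depth image for selected encoder is fallbacked to CV_8U.
```

Run:
```python
from h import *
p=ctrl.read_camera("wrist"); f=p["frame"]
cv2.imwrite("pics/w3k.png",cv2.resize(f[90:190,240:420],(800,444),interpolation=cv2.INTER_CUBIC))
```

```text
(no output)
```

View pics/w3k.png

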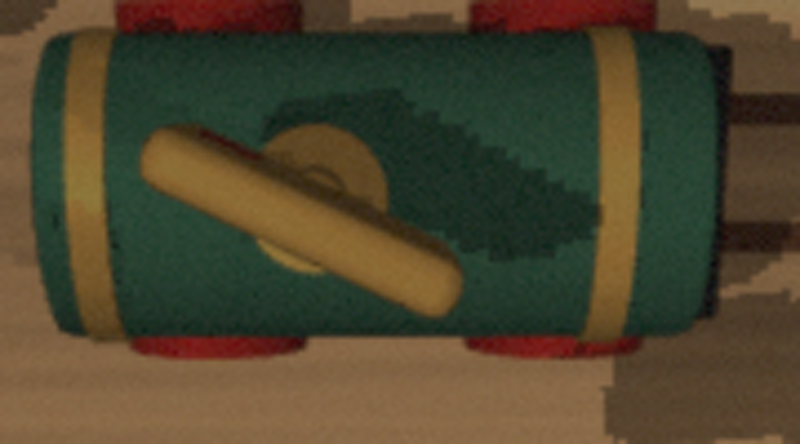

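Run:
```python
from h import *
p=ctrl.read_camera("wrist")
px=lambda a,b:(240+a/4.444,90+b/4.444)
q=bp(p,[px(165,130),px(460,262),px(150,190),px(420,315),px(297,226)],139)
for i in(0,2): d=q[i+1]-q[i]; print(np.degrees(np.arctan2(d[1],d[0])))
print(q[4],rail(q[4]))
print("boilerband", [rail(bp(p,px(a,b),z)[0]).round(1) for a,b,z in((725,50,33),(715,315,33),(325,180,84))])
print("stripes",[rail(bp(p,u,10)[0]).round(1) for u in((500,119),(500,147),(162,55),(178,204))])
w=q[4]
go([*w,230],66-90)
```

```text
-117.9740384464185
-118.96453579002525
[454.86728372 170.08455428] [  0.21184754 150.12301458]
boilerband [array([22.7, 77.5]), array([-24.4,  76.5]), array([  2.9, 148.1])]
stripes [array([  8.3, -11.6]), array([-15.4, -14.9]), array([ 59.6, 274.2]), array([-66.3, 276.1])]
tcp [390.6 165.3 217.8] tool-y yaw -94.3 t 5.9 travel [ 2.55 -0.39 -0.49]
turn (tool z) -70.3 dir z [-0.002 -0.001 -1.   ]
```

```bash
python3 -m handwheel '[{"travel":[0.85,-0.13,0],"turn":0,"claw":1},{"travel":[0.85,-0.13,0],"turn":0,"claw":1},{"travel":[0.85,-0.13,0],"turn":0,"claw":1},{"travel":[0,0,0],"turn":-7,"claw":1},{"travel":[0,0,0],"turn":-7,"claw":1},{"travel":[0,0,0],"turn":-7,"claw":1},{"travel":[0,0,0],"turn":-7,"claw":1},{"travel":[0,0,0],"turn":-7,"claw":1}]' >/dev/null
python3 -m handwheel '[{"travel":[0,0,0],"turn":-7,"claw":1},{"travel":[0,0,0],"turn":-7,"claw":1},{"travel":[0,0,0],"turn":-7,"claw":1},{"travel":[0,0,0],"turn":-7,"claw":1},{"travel":[0,0,0],"turn":-2.8,"claw":0},{"travel":[0,0,0],"turn":0,"claw":0},{"travel":[0,0,0],"turn":0,"claw":0}]' |tail -6
python3 - <<'E'
from h import *
go([454.9,170.1,106],-28.5); s,R=T(); print(s["joint_positions"].round(2))
p=ctrl.read_camera("wrist"); cv2.imwrite("pics/w4.png",p["frame"])
print([proj(p,W(0,150,z)).round(0) for z in(122,139)])
E
```

```text
time: 7.17
ee_pos: [455.1, 170.3, 217.9]
tcp_rot: [0.86, 0.51, -0.001, 0.0]
ft_force: [-0.7, 0.1, 0.3]
width: 52.1
gripper_force: 0.0
tcp [455.1 170.3 217.9] tool-y yaw -28.6 t 7.2 travel [-0.    0.    4.48]
turn (tool z) -0.1 dir z [-0.001 -0.001 -1.   ]
[ 0.68  0.13 -0.08 -0.   -1.36  1.96]
[array([[323., 239.]]), array([[323., 248.]])]
```

View pics/w4.png

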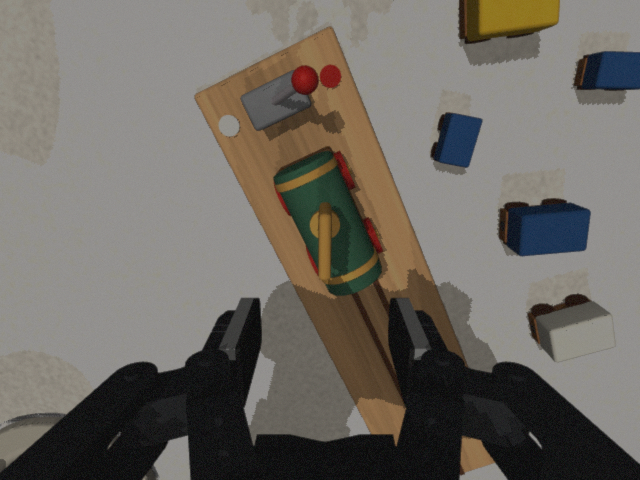

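```bash
python3 -m handwheel '[{"travel":[0,0,1],"turn":0,"claw":0},{"travel":[0,0,1],"turn":0,"claw":0},{"travel":[0,0,1],"turn":0,"claw":0},{"travel":[0,0,1],"turn":0,"claw":0},{"travel":[0,0,0.48],"turn":0,"claw":0},{"travel":[0,0,0],"turn":0,"claw":0}]' 50|tail -6
python3 -m handwheel '[{"travel":[0,0,0],"turn":0,"claw":-1},{"travel":[0,0,0],"turn":0,"claw":-1},{"travel":[0,0,0],"turn":0,"claw":-1},{"travel":[0,0,0],"turn":0,"claw":-1},{"travel":[0,0,0],"turn":0,"claw":-1},{"travel":[0,0,0],"turn":0,"claw":-1}]' 50|tail -6
python3 - <<'E'
from h import *
s,R=T(); print(s["wrist_torque"],R.T@s["ft_force"]); go([454.9,170.1,106],-28.5)
E
```

```text
time: 7.72
ee_pos: [453.2, 168.9, 103.5]
tcp_rot: [0.86, 0.51, -0.003, 0.0]
ft_force: [1.2, -0.7, 0.6]
width: 42.8
gripper_force: 0.0
time: 8.22
ee_pos: [455.5, 170.8, 108.2]
tcp_rot: [0.86, 0.511, 0.001, -0.001]
ft_force: [-3.7, 2.5, 6.9]
width: 7.2
gripper_force: 49.5
[ 0.82319395  1.59257304 -0.07651687] [ 0.45022451 -4.41388567 -6.91443668]
tcp [455.5 170.8 108.2] tool-y yaw -28.6 t 8.2 travel [-0.04 -0.01  0.09]
turn (tool z) -0.1 dir z [ 0.002  0.002 -1.   ]
```

```bash
python3 -m handwheel '[{"travel":[0,0,0],"turn":7,"claw":-1},{"travel":[0,0,0],"turn":7,"claw":-1},{"travel":[0,0,0],"turn":7,"claw":-1},{"travel":[0,0,0],"turn":7,"claw":-1}]' |tail -5
python3 - <<'E'
from h import *
s,R=T(); print(s["wrist_torque"],R.T@s["ft_force"]); go([454.9,170.1,106]); print(s["joint_positions"][5])
p=ctrl.read_camera("wrist"); cv2.imwrite("pics/w5.png",p["frame"])
E
```

```text
ee_pos: [455.9, 170.4, 108.2]
tcp_rot: [0.959, 0.285, 0.001, -0.0]
ft_force: [-1.6, 0.1, 5.0]
width: 7.1
gripper_force: 49.3
[0.03424058 0.74246766 0.12110284] [-1.32802072 -0.9515557  -5.00954385]
tcp [455.9 170.4 108.2] tool-y yaw -56.9 t 8.6 travel [-0.04 -0.01  0.09]
1.4674634387594072
```

View pics/w5.png

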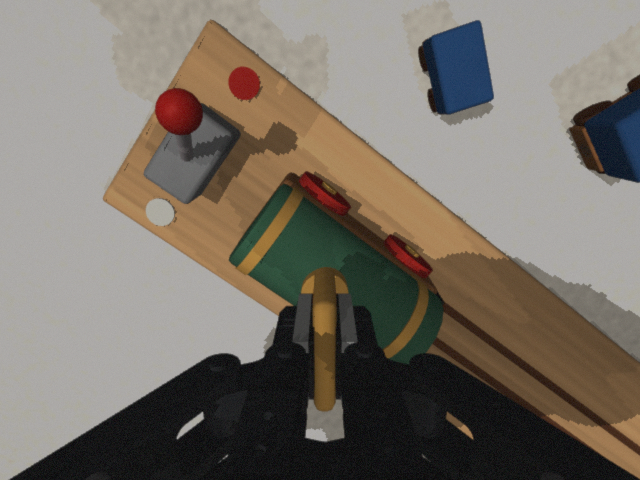

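```bash
python3 -m handwheel '[{"travel":[0,0,0],"turn":7,"claw":-1},{"travel":[0,0,0],"turn":7,"claw":-1},{"travel":[0,0,0],"turn":7,"claw":-1},{"travel":[0,0,0],"turn":7,"claw":-1},{"travel":[0,0,0],"turn":7,"claw":-1},{"travel":[0,0,0],"turn":7,"claw":-1},{"travel":[0,0,0],"turn":7,"claw":-1},{"travel":[0,0,0],"turn":7,"claw":-1}]' |sed -n '2p;4p'
python3 -m handwheel '[{"travel":[0,0,0],"turn":7,"claw":-1},{"travel":[0,0,0],"turn":7,"claw":-1},{"travel":[0,0,0],"turn":7,"claw":-1},{"travel":[0,0,0],"turn":7,"claw":-1},{"travel":[0,0,0],"turn":7,"claw":-1},{"travel":[0,0,0],"turn":7,"claw":-1},{"travel":[0,0,0],"turn":7,"claw":-1},{"travel":[0,0,0],"turn":7,"claw":-1}]' |sed -n '2p;4p'
python3 -m handwheel '[{"travel":[0,0,0],"turn":7,"claw":-1},{"travel":[0,0,0],"turn":7,"claw":-1},{"travel":[0,0,0],"turn":7,"claw":-1},{"travel":[0,0,0],"turn":7,"claw":-1},{"travel":[0,0,0],"turn":7,"claw":-1},{"travel":[0,0,0],"turn":7,"claw":-1},{"travel":[0,0,0],"turn":7,"claw":-1},{"travel":[0,0,0],"turn":7,"claw":-1}]' |sed -n '2p;4p'
python3 -m handwheel '[{"travel":[0,0,0],"turn":7,"claw":-1},{"travel":[0,0,0],"turn":7,"claw":-1},{"travel":[0,0,0],"turn":7,"claw":-1},{"travel":[0,0,0],"turn":7,"claw":-1},{"travel":[0,0,0],"turn":7,"claw":-1},{"travel":[0,0,0],"turn":7,"claw":-1},{"travel":[0,0,0],"turn":7,"claw":-1},{"travel":[0,0,0],"turn":7,"claw":-1}]' |sed -n '2p;4p'
python3 - <<'E'
from h import *
s,R=T(); print(s["wrist_torque"],R.T@s["ft_force"]); go([454.9,170.1,106]); print(s["joint_positions"][5],s["width"])
p=ctrl.read_camera("wrist"); cv2.imwrite("pics/w6.png",p["frame"]); print(proj(p,[W(28.8,245,87.7),W(-28.8,245,87.7)])); print(ctrl.find_in(p,"brake_tip")[:1])
E
```

```text
ee_pos: [456.0, 169.3, 108.2]
ft_force: [-2.6, -3.7, 6.9]
ee_pos: [455.0, 168.5, 108.1]
ft_force: [-5.4, -4.2, 10.2]
ee_pos: [453.9, 168.9, 108.1]
ft_force: [-9.4, -2.0, 13.6]
ee_pos: [453.7, 170.0, 108.1]
ft_force: [-11.9, 1.4, 14.7]
[0.60264638 4.35945313 0.12976127] [ 11.98983078  -0.8454902  -14.65704513]
tcp [453.7 170.  108.1] tool-y yaw 79.2 t 11.3 travel [-0.05  0.01  0.09]
-2.439513222778799 6.681569900639097
[[528.31883308 324.20314816]
 [534.70962803 208.40746634]]
[{'box': [482.2, 234.0, 550.4, 347.4], 'confidence': 0.8}]
```

```bash
python3 -m handwheel '[{"travel":[0,0,0],"turn":0,"claw":1},{"travel":[0,0,0],"turn":0,"claw":1},{"travel":[0,0,0],"turn":0,"claw":1},{"travel":[0,0,0],"turn":0,"claw":1},{"travel":[0,0,0],"turn":0,"claw":1},{"travel":[0,0,0],"turn":0,"claw":1}]' |tail -5
python3 - <<'E'
from h import *
s,R=T(); go([454.9,170.1,106],0); print(s["joint_positions"][5],s["width"],s["ft_force"])
p=ctrl.read_camera("wrist"); cv2.imwrite("pics/w7.png",p["frame"]);
E
```

```text
ee_pos: [455.3, 169.9, 106.7]
tcp_rot: [0.092, 0.996, -0.0, -0.0]
ft_force: [-0.6, 0.5, -0.1]
width: 78.5
gripper_force: 0.0
tcp [455.3 169.9 106.7] tool-y yaw 79.4 t 11.9 travel [0.02 0.01 0.03]
turn (tool z) 79.4 dir z [-0. -0. -1.]
-2.4356787324567684 78.53253689950814 [-0.61536932  0.46148527 -0.06317177]
```

View pics/w7.png

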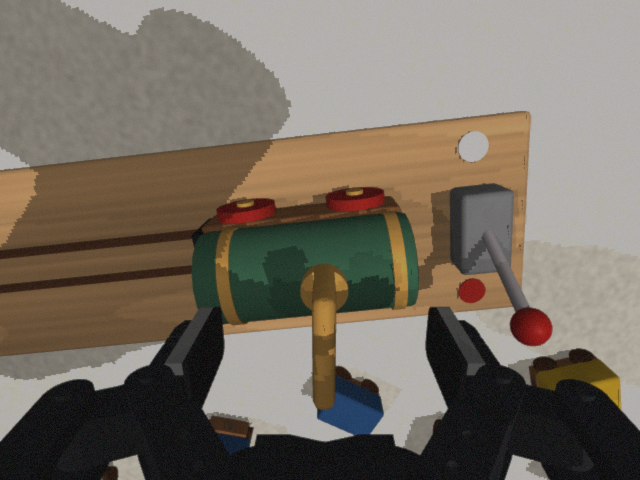

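```bash
python3 -m handwheel '[{"travel":[0,0,0],"turn":-7,"claw":1},{"travel":[0,0,0],"turn":-7,"claw":1},{"travel":[0,0,0],"turn":-7,"claw":1},{"travel":[0,0,0],"turn":-7,"claw":1},{"travel":[0,0,0],"turn":-7,"claw":1},{"travel":[0,0,0],"turn":-7,"claw":1},{"travel":[0,0,0],"turn":-7,"claw":1},{"travel":[0,0,0],"turn":-7,"claw":1}]' >/dev/null
python3 -m handwheel '[{"travel":[0,0,0],"turn":-7,"claw":1},{"travel":[0,0,0],"turn":-7,"claw":1},{"travel":[0,0,0],"turn":-7,"claw":1},{"travel":[0,0,0],"turn":-7,"claw":1},{"travel":[0,0,0],"turn":-7,"claw":1},{"travel":[0,0,0],"turn":-7,"claw":1},{"travel":[0,0,0],"turn":-7,"claw":1},{"travel":[0,0,0],"turn":-7,"claw":1}]' >/dev/null
python3 -m handwheel '[{"travel":[0,0,0],"turn":-7,"claw":1},{"travel":[0,0,0],"turn":-7,"claw":1},{"travel":[0,0,0],"turn":-7,"claw":1},{"travel":[0,0,0],"turn":-7,"claw":1},{"travel":[0,0,0],"turn":-7,"claw":1},{"travel":[0,0,0],"turn":-7,"claw":1},{"travel":[0,0,0],"turn":-7,"claw":1},{"travel":[0,0,0],"turn":-7,"claw":1}]' |sed -n '2p;4p'
python3 -m handwheel '[{"travel":[0,0,0],"turn":-6,"claw":1},{"travel":[0,0,0],"turn":-6,"claw":1},{"travel":[0,0,0],"turn":0,"claw":-1},{"travel":[0,0,0],"turn":0,"claw":-1},{"travel":[0,0,0],"turn":0,"claw":-1},{"travel":[0,0,0],"turn":0,"claw":-1},{"travel":[0,0,0],"turn":0,"claw":-1},{"travel":[0,0,0],"turn":0,"claw":-1}]' |tail -5
python3 - <<'E'
from h import *
s,R=T(); go([454.9,170.1,106],79.4); print(s["joint_positions"][5],s["width"],s["ft_force"],s["wrist_torque"])
E
```

```text
ee_pos: [455.3, 170.0, 106.7]
ft_force: [-0.0, 1.1, -0.1]
ee_pos: [455.2, 170.0, 106.8]
tcp_rot: [0.996, -0.093, -0.0, 0.0]
ft_force: [0.0, 0.4, -0.1]
width: 12.8
gripper_force: 0.0
tcp [455.2 170.  106.8] tool-y yaw -100.6 t 14.6 travel [-0.01 -0.    0.03]
turn (tool z) -0.0 dir z [-0. -0. -1.]
0.7047215972516013 12.783423386104417 [ 0.04440535  0.38069429 -0.08947825] [-0.01167053 -0.03778861  0.04205544]
```

Now close fully and run stroke 2.

```bash
python3 -m handwheel '[{"travel":[0,0,0],"turn":0,"claw":-1},{"travel":[0,0,0],"turn":0,"claw":-1},{"travel":[0,0,0],"turn":0,"claw":-1}]' 60 |tail -5
python3 -m handwheel '[{"travel":[0,0,0],"turn":7,"claw":-1},{"travel":[0,0,0],"turn":7,"claw":-1},{"travel":[0,0,0],"turn":7,"claw":-1},{"travel":[0,0,0],"turn":7,"claw":-1},{"travel":[0,0,0],"turn":7,"claw":-1},{"travel":[0,0,0],"turn":7,"claw":-1},{"travel":[0,0,0],"turn":7,"claw":-1},{"travel":[0,0,0],"turn":7,"claw":-1}]' |sed -n '2p;4p'
python3 -m handwheel '[{"travel":[0,0,0],"turn":7,"claw":-1},{"travel":[0,0,0],"turn":7,"claw":-1},{"travel":[0,0,0],"turn":7,"claw":-1},{"travel":[0,0,0],"turn":7,"claw":-1},{"travel":[0,0,0],"turn":7,"claw":-1},{"travel":[0,0,0],"turn":7,"claw":-1},{"travel":[0,0,0],"turn":7,"claw":-1},{"travel":[0,0,0],"turn":7,"claw":-1}]' |sed -n '2p;4p'
python3 -m handwheel '[{"travel":[0,0,0],"turn":7,"claw":-1},{"travel":[0,0,0],"turn":7,"claw":-1},{"travel":[0,0,0],"turn":7,"claw":-1},{"travel":[0,0,0],"turn":7,"claw":-1},{"travel":[0,0,0],"turn":7,"claw":-1},{"travel":[0,0,0],"turn":7,"claw":-1},{"travel":[0,0,0],"turn":7,"claw":-1},{"travel":[0,0,0],"turn":7,"claw":-1}]' |sed -n '2p;4p'
python3 -m handwheel '[{"travel":[0,0,0],"turn":7,"claw":-1},{"travel":[0,0,0],"turn":7,"claw":-1},{"travel":[0,0,0],"turn":7,"claw":-1},{"travel":[0,0,0],"turn":0,"claw":-1}]' |sed -n '2p;4p'
python3 - <<'E'
from h import *
s,R=T(); print(s["wrist_torque"],R.T@s["ft_force"]); go([454.9,170.1,106]); print(s["joint_positions"][5],s["width"])
E
python3 -m handwheel '[{"travel":[0,0,0],"turn":0,"claw":1},{"travel":[0,0,0],"turn":0,"claw":1},{"travel":[0,0,0],"turn":0,"claw":1},{"travel":[0,0,0],"turn":0,"claw":1},{"travel":[0,0,0],"turn":0,"claw":1},{"travel":[0,0,0],"turn":0,"claw":1}]' |tail -5
python3 - <<'E'
from h import *
p=ctrl.read_camera("wrist"); cv2.imwrite("pics/w8.png",p["frame"]); s,R=T();print(s["joint_positions"][5])
E
```

```text
ee_pos: [455.2, 169.7, 106.9]
tcp_rot: [0.996, -0.092, -0.0, 0.0]
ft_force: [-0.4, -0.7, 2.1]
width: 7.2
gripper_force: 65.5
ee_pos: [455.0, 169.4, 106.9]
ft_force: [-2.3, -2.9, 2.4]
ee_pos: [454.6, 169.4, 106.9]
ft_force: [-3.7, -1.4, 3.8]
ee_pos: [454.4, 169.7, 106.9]
ft_force: [-4.7, -1.0, 4.6]
ee_pos: [454.4, 169.9, 106.9]
ft_force: [-5.7, -0.4, 5.4]
[-0.14776022  1.8584384  -0.05112112] [ 5.23338146 -2.35418363 -5.37789041]
tcp [454.4 169.9 106.9] tool-y yaw 70.2 t 17.2 travel [-0.02  0.01  0.04]
-2.597502628315574 7.101210834935879
ee_pos: [455.3, 170.0, 106.7]
tcp_rot: [0.17, 0.985, -0.0, 0.0]
ft_force: [0.8, 0.2, -0.3]
width: 78.6
gripper_force: 0.0
-2.592643188375143
```

View pics/w8.png

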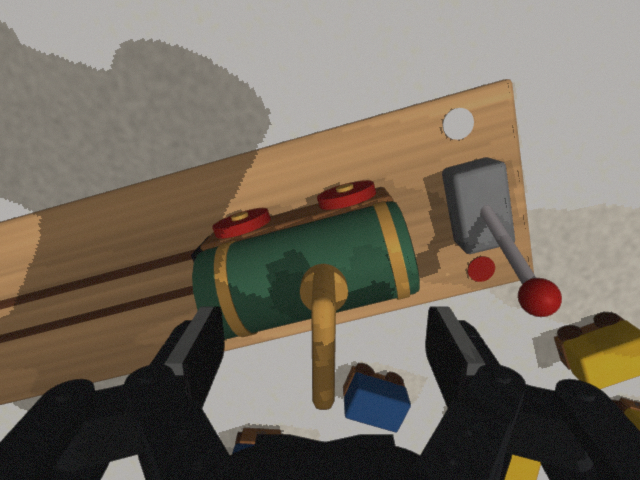

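```bash
python3 -m handwheel '[{"travel":[0,0,0],"turn":-7,"claw":1},{"travel":[0,0,0],"turn":-7,"claw":1},{"travel":[0,0,0],"turn":-7,"claw":1},{"travel":[0,0,0],"turn":-7,"claw":1},{"travel":[0,0,0],"turn":-7,"claw":1},{"travel":[0,0,0],"turn":-7,"claw":1},{"travel":[0,0,0],"turn":-7,"claw":1},{"travel":[0,0,0],"turn":-7,"claw":1}]' >/dev/null
python3 -m handwheel '[{"travel":[0,0,0],"turn":-7,"claw":1},{"travel":[0,0,0],"turn":-7,"claw":1},{"travel":[0,0,0],"turn":-7,"claw":1},{"travel":[0,0,0],"turn":-7,"claw":1},{"travel":[0,0,0],"turn":-7,"claw":1},{"travel":[0,0,0],"turn":-7,"claw":1},{"travel":[0,0,0],"turn":-7,"claw":1},{"travel":[0,0,0],"turn":-7,"claw":1}]' >/dev/null
python3 -m handwheel '[{"travel":[0,0,0],"turn":-7,"claw":1},{"travel":[0,0,0],"turn":-7,"claw":1},{"travel":[0,0,0],"turn":-7,"claw":1},{"travel":[0,0,0],"turn":-7,"claw":1},{"travel":[0,0,0],"turn":-7,"claw":1},{"travel":[0,0,0],"turn":-7,"claw":1},{"travel":[0,0,0],"turn":-7,"claw":1},{"travel":[0,0,0],"turn":-7,"claw":1}]' |sed -n '2p;4p'
python3 -m handwheel '[{"travel":[0,0,0],"turn":-6,"claw":1},{"travel":[0,0,0],"turn":-6,"claw":1},{"travel":[0,0,0],"turn":0,"claw":-1},{"travel":[0,0,0],"turn":0,"claw":-1},{"travel":[0,0,0],"turn":0,"claw":-1},{"travel":[0,0,0],"turn":0,"claw":-1},{"travel":[0,0,0],"turn":0,"claw":-1},{"travel":[0,0,0],"turn":0,"claw":-1}]' 80|tail -5
python3 -m handwheel '[{"travel":[0,0,0],"turn":0,"claw":-1},{"travel":[0,0,0],"turn":0,"claw":-1},{"travel":[0,0,0],"turn":0,"claw":-1}]' |tail -5
python3 -m handwheel '[{"travel":[0,0,0],"turn":7,"claw":-1},{"travel":[0,0,0],"turn":7,"claw":-1},{"travel":[0,0,0],"turn":7,"claw":-1},{"travel":[0,0,0],"turn":7,"claw":-1},{"travel":[0,0,0],"turn":7,"claw":-1},{"travel":[0,0,0],"turn":7,"claw":-1},{"travel":[0,0,0],"turn":7,"claw":-1},{"travel":[0,0,0],"turn":7,"claw":-1}]' |sed -n '2p;4p'
python3 - <<'E'
from h import *
s,R=T(); print(s["wrist_torque"],s["joint_efforts"][5],R.T@s["ft_force"]); go([454.9,170.1,106]); print(s["joint_positions"][5],s["width"])
E
python3 -m handwheel '[{"travel":[0,0,0],"turn":5,"claw":-1},{"travel":[0,0,0],"turn":5,"claw":-1},{"travel":[0,0,0],"turn":0,"claw":-1}]' |sed -n '2p;4p'
python3 - <<'E'
from h import *
s,R=T(); print(s["wrist_torque"],s["joint_efforts"][5],R.T@s["ft_force"]); go([454.9,170.1,106]); print(s["joint_positions"][5],s["width"])
E
python3 -m handwheel '[{"travel":[0,0,0],"turn":4,"claw":-1},{"travel":[0,0,0],"turn":4,"claw":-1},{"travel":[0,0,0],"turn":0,"claw":-1}]' |sed -n '2p;4p'
python3 - <<'E'
from h import *
s,R=T(); print(s["wrist_torque"],s["joint_efforts"][5],R.T@s["ft_force"]); go([454.9,170.1,106]); print(s["joint_positions"][5],s["width"])
E
```

```text
ee_pos: [455.3, 170.0, 106.8]
ft_force: [0.2, -0.4, 0.5]
ee_pos: [455.3, 170.0, 106.8]
tcp_rot: [0.985, -0.17, 0.0, -0.0]
ft_force: [-0.1, -0.0, 0.1]
width: 12.2
gripper_force: 0.0
ee_pos: [455.1, 169.6, 106.9]
tcp_rot: [0.985, -0.17, -0.0, 0.0]
ft_force: [-1.2, -2.3, 3.4]
width: 7.0
gripper_force: 82.7
ee_pos: [454.9, 169.4, 107.0]
ft_force: [-2.5, -2.4, 4.0]
[-0.89249606  0.86434797  0.14673144] 1.8002202361822128 [ 1.68020822  3.00742257 -4.0305078 ]
tcp [454.9 169.4 107. ] tool-y yaw -165.9 t 21.3 travel [-0.03 -0.01  0.04]
-0.4348460148535212 6.943729505022299
ee_pos: [454.8, 169.4, 106.9]
ft_force: [-3.5, -4.0, 5.1]
[-1.04873621  1.12171685 -0.01985564] -1.2024834752082825 [ 3.71818433  3.76155714 -5.13108822]
tcp [454.8 169.4 106.9] tool-y yaw -175.8 t 21.6 travel [-0.03 -0.01  0.04]
-0.6065563351713437 6.782728424277582
ee_pos: [454.8, 169.4, 106.9]
ft_force: [-3.3, -2.6, 5.2]
[-1.03399893  1.19424682  0.01340718] -0.8806206844747066 [ 2.80950933  3.08918092 -5.1694605 ]
tcp [454.8 169.4 106.9] tool-y yaw 176.4 t 21.8 travel [-0.03 -0.    0.04]
-0.743711038835777 6.817599595880776
```

```bash
cat > q.py <<'E'
from h import *
s,R=T(); print("torque z",s["wrist_torque"][2].round(3),"eff",s["joint_efforts"][5].round(2),"f",s["ft_force"].round(1),"yaw",np.degrees(np.arctan2(R[1,1],R[0,1])).round(2),"w",s["width"].round(1),"g",s["gripper_force"])
E
python3 -m handwheel '[{"travel":[0,0,0],"turn":4,"claw":-1},{"travel":[0,0,0],"turn":0,"claw":-1},{"travel":[0,0,0],"turn":0,"claw":-1}]' >/dev/null; python3 q.py
python3 -m handwheel '[{"travel":[0,0,0],"turn":4,"claw":-1},{"travel":[0,0,0],"turn":0,"claw":-1},{"travel":[0,0,0],"turn":0,"claw":-1}]' >/dev/null; python3 q.py
python3 -m handwheel '[{"travel":[0,0,0],"turn":4,"claw":-1},{"travel":[0,0,0],"turn":0,"claw":-1},{"travel":[0,0,0],"turn":0,"claw":-1}]' >/dev/null; python3 q.py
```

```text
Traceback (most recent call last):
  File "q.py", line 2, in <module>
    s,R=T(); print("torque z",s["wrist_torque"][2].round(3),"eff",s["joint_efforts"][5].round(2),"f",s["ft_force"].round(1),"yaw",np.degrees(np.arctan2(R[1,1],R[0,1])).round(2),"w",s["width"].round(1),"g",s["gripper_force"])
                                                                                                                                                                                     ^^^^^^^^^^^^^^^^
AttributeError: 'float' object has no attribute 'round'
Traceback (most recent call last):
  File "q.py", line 2, in <module>
    s,R=T(); print("torque z",s["wrist_torque"][2].round(3),"eff",s["joint_efforts"][5].round(2),"f",s["ft_force"].round(1),"yaw",np.degrees(np.arctan2(R[1,1],R[0,1])).round(2),"w",s["width"].round(1),"g",s["gripper_force"])
                                                                                                                                                                                     ^^^^^^^^^^^^^^^^
AttributeError: 'float' object has no attribute 'round'
Traceback (most recent call last):
  File "q.py", line 2, in <module>
    s,R=T(); print("torque z",s["wrist_torque"][2].round(3),"eff",s["joint_efforts"][5].round(2),"f",s["ft_force"].round(1),"yaw",np.degrees(np.arctan2(R[1,1],R[0,1])).round(2),"w",s["width"].round(1),"g",s["gripper_force"])
                                                                                                                                                                                     ^^^^^^^^^^^^^^^^
AttributeError: 'float' object has no attribute 'round'
```

```bash
sed -i 's/s\["width"\].round(1)/round(s["width"],1)/' q.py; python3 q.py
python3 -m handwheel '[{"travel":[0,0,0],"turn":3,"claw":-1},{"travel":[0,0,0],"turn":0,"claw":-1},{"travel":[0,0,0],"turn":0,"claw":-1}]' >/dev/null; python3 q.py
```

```text
torque z 3.462 eff -3.56 f [-3.9 -3.3  6. ] yaw 165.04 w 6.7 g 163.63312515995858
torque z 4.249 eff -4.35 f [-4.7 -2.3  7.2] yaw 162.16 w 7.2 g 196.87486418522894
```

```bash
python3 -m handwheel '[{"travel":[0,0,0],"turn":-7,"claw":-1},{"travel":[0,0,0],"turn":-5,"claw":-1},{"travel":[0,0,0],"turn":0,"claw":-1}]' >/dev/null; python3 q.py
python3 -m handwheel '[{"travel":[0,0,0],"turn":0,"claw":1},{"travel":[0,0,0],"turn":0,"claw":1},{"travel":[0,0,0],"turn":0,"claw":1},{"travel":[0,0,0],"turn":0,"claw":1},{"travel":[0,0,0],"turn":0,"claw":1},{"travel":[0,0,0],"turn":0,"claw":1}]' >/dev/null; python3 q.py
python3 -m handwheel '[{"travel":[0,0,-1],"turn":0,"claw":1},{"travel":[0,0,-1],"turn":0,"claw":1},{"travel":[0,0,-1],"turn":0,"claw":1},{"travel":[0,0,-1],"turn":0,"claw":1},{"travel":[0,0,-1],"turn":0,"claw":1},{"travel":[0,0,0],"turn":0,"claw":1},{"travel":[0,0,0],"turn":0,"claw":1},{"travel":[0,0,0],"turn":0,"claw":1}]' >/dev/null; python3 q.py
python3 - <<'E'
from h import *
p=ctrl.read_camera("wrist"); cv2.imwrite("pics/w9.png",p["frame"]); print(proj(p,[W(0,150,139),W(0,172,139),W(0,128,139)]))
E
```

```text
torque z 1.073 eff 0.36 f [-4.4 -3.6  5. ] yaw 173.92 w 6.7 g 85.86888872087002
torque z -0.009 eff -0.0 f [ 0.9 -0.6  0.8] yaw 173.41 w 78.4 g 0.0
torque z 0.023 eff -0.0 f [-0.5 -0.2 -0.8] yaw 173.42 w 85.3 g 0.0
[[325.85564677 240.29961642]
 [327.19201862 271.89475144]
 [324.44328748 206.90795047]]
```

View pics/w9.png

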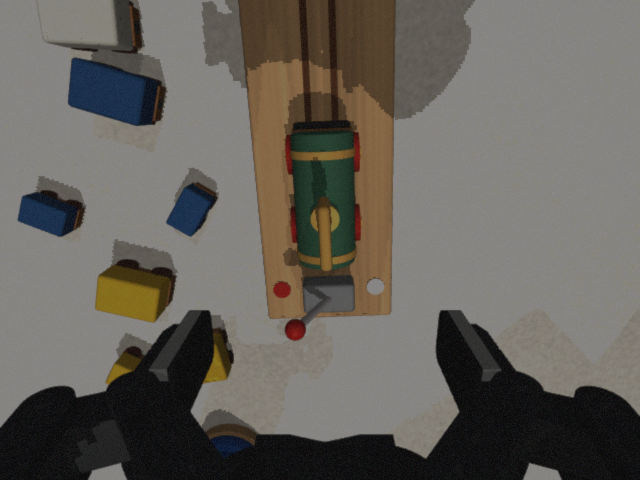

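Run:
```python
from h import *
p=ctrl.read_camera("top"); m=masks(p["frame"])
print("yel",blobs(p,m["yellow"],46,40)[2:5],"blue",blobs(p,m["blue"],46,40)[1:4])
print("wood",[b for b in blobs(p,m["wood"],10,400) if 400<b[2]<600])
for l in("wagon_white","wagon_red","wagon_yellow"): print(l,[(np.round(d["box"]),round(d["confidence"],2),bp(p,[(d["box"][0]+d["box"][2])/2,(d["box"][1]+d["box"][3])/2],23).round(0)) for d in ctrl.find_in(p,l)])
go([649,236.5,210],-110); print(T()[0]["joint_positions"].round(2))
```

```text
yel [(648.9, 236.6, 55.7, 37.9, -20.1, 257), (811.2, 743.9, 46.7, 43.9, -61.6, 202), (677.8, 331.9, 42.4, 29.6, -35.1, 152)] blue [(602.8, 466.3, 70.5, 67.9, -88.7, 475), (274.0, 643.4, 190.7, 18.8, 17.2, 249), (616.2, 57.0, 54.4, 34.2, -25.1, 230)]
wood [(441.4, 2.4, 403.5, 131.4, 85.9, 5677)]
wagon_white [(array([299., 206., 315., 225.]), 0.82, array([[625.,  -0.]])), (array([202., 248., 379., 307.]), 0.43, array([[446.,  43.]]))]
wagon_red []
wagon_yellow [(array([440., 187., 496., 236.]), 0.65, array([[ 648., -463.]])), (array([213., 195., 233., 223.]), 0.64, array([[639., 241.]])), (array([186., 219., 206., 232.]), 0.63, array([[588., 318.]])), (array([184., 188., 201., 203.]), 0.62, array([[675., 331.]]))]
tcp [454.9 169.8 231. ] tool-y yaw 173.4 t 24.5 travel [-3.54 -7.41  0.83]
turn (tool z) -76.6 dir z [-0.001 -0.001 -1.   ]
[ 0.68  0.13 -0.05 -0.   -1.39 -0.8 ]
```

```bash
python3 -m handwheel '[{"travel":[-0.44,-0.93,0],"turn":0,"claw":1},{"travel":[-0.44,-0.93,0],"turn":0,"claw":1},{"travel":[-0.44,-0.93,0],"turn":0,"claw":1},{"travel":[-0.44,-0.93,0],"turn":0,"claw":1},{"travel":[-0.44,-0.93,0],"turn":0,"claw":1},{"travel":[-0.44,-0.93,0],"turn":0,"claw":1},{"travel":[-0.44,-0.93,0],"turn":0,"claw":1},{"travel":[-0.44,-0.9,0],"turn":0,"claw":1}]' >/dev/null
python3 -m handwheel '[{"travel":[0,0,0.4],"turn":-7,"claw":1},{"travel":[0,0,0.4],"turn":-7,"claw":1},{"travel":[0,0,0],"turn":-7,"claw":1},{"travel":[0,0,0],"turn":-7,"claw":1},{"travel":[0,0,0],"turn":-7,"claw":1},{"travel":[0,0,0],"turn":-7,"claw":1},{"travel":[0,0,0],"turn":-7,"claw":1},{"travel":[0,0,0],"turn":-7,"claw":1}]' >/dev/null
python3 -m handwheel '[{"travel":[0,0,0],"turn":-7,"claw":1},{"travel":[0,0,0],"turn":-7,"claw":1},{"travel":[0,0,0],"turn":-6.6,"claw":1},{"travel":[0,0,0],"turn":0,"claw":1},{"travel":[0,0,0],"turn":0,"claw":1},{"travel":[0,0,0],"turn":0,"claw":1}]' >/dev/null
python3 - <<'E'
from h import *
p=ctrl.read_camera("wrist"); cv2.imwrite("pics/w10.png",p["frame"]); go([649,236.5,12],-110)
m=masks(p["frame"])["yellow"]; print(blobs(p,m,46,300))
E
```

```text
tcp [649.3 236.2 211.5] tool-y yaw -110.1 t 26.4 travel [-0.01 -0.01  7.98]
turn (tool z) -0.1 dir z [-0. -0. -1.]
[(652.6, 237.2, 59.2, 36.3, -21.4, 3072), (682.9, 329.2, 45.9, 30.3, -36.7, 1823), (601.7, 318.2, 46.7, 32.3, -85.1, 1596)]
```

View pics/w10.png

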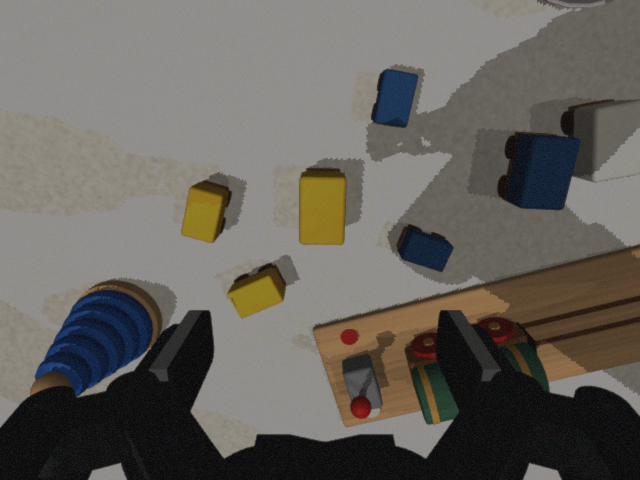

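```bash
python3 -m handwheel '[{"travel":[0.05,-0.05,1],"turn":1,"claw":0.4},{"travel":[0,0,1],"turn":0,"claw":0.4},{"travel":[0,0,1],"turn":0,"claw":0.4},{"travel":[0,0,1],"turn":0,"claw":0.4},{"travel":[0,0,1],"turn":0,"claw":0.4},{"travel":[0,0,1],"turn":0,"claw":0.4},{"travel":[0,0,0.8],"turn":0,"claw":0.4},{"travel":[0,0,0.6],"turn":0,"claw":0.4}]' 40 |tail -5
python3 -m handwheel '[{"travel":[0,0,0.4],"turn":0,"claw":0.4},{"travel":[0,0,0.16],"turn":0,"claw":0.4},{"travel":[0,0,0],"turn":0,"claw":-1},{"travel":[0,0,0],"turn":0,"claw":-1},{"travel":[0,0,0],"turn":0,"claw":-1},{"travel":[0,0,0],"turn":0,"claw":-1},{"travel":[0,0,0],"turn":0,"claw":-1}]' |tail -5
python3 q.py
```

```text
ee_pos: [649.9, 236.5, 24.3]
tcp_rot: [0.983, -0.183, -0.001, 0.001]
ft_force: [-1.0, 1.0, -0.0]
width: 59.5
gripper_force: 0.0
ee_pos: [651.4, 237.2, 13.8]
tcp_rot: [0.983, -0.182, 0.001, -0.001]
ft_force: [-0.1, 0.7, 1.3]
width: 37.6
gripper_force: 40.7
torque z -0.002 eff 0.01 f [-0.1  0.7  1.3] yaw -110.98 w 37.6 g 40.6529974937439
```

```bash
python3 -m handwheel '[{"travel":[0,0,-1],"turn":0,"claw":-1},{"travel":[0,0,-1],"turn":0,"claw":-1},{"travel":[0,0,-1],"turn":0,"claw":-1},{"travel":[0,0,-1],"turn":0,"claw":-1},{"travel":[0,0,-0.2],"turn":0,"claw":-1},{"travel":[0,0,0],"turn":0,"claw":-1},{"travel":[0,0,0],"turn":0,"claw":-1}]' |tail -5
python3 - <<'E'
from h import *
go(W(0,38,118),175.7); print(W(0,38,22))
E
```

```text
ee_pos: [650.5, 237.0, 117.2]
tcp_rot: [0.983, -0.182, -0.0, -0.0]
ft_force: [0.4, -1.0, -1.8]
width: 37.8
gripper_force: 40.5
tcp [650.5 237.  117.2] tool-y yaw -111.0 t 28.2 travel [-5.07  9.6  -0.03]
turn (tool z) 73.3 dir z [-0.001  0.    -1.   ]
[446.24919162  58.29303507  22.        ]
```

```bash
python3 -m handwheel '[{"travel":[-0.5,0.9,0],"turn":0,"claw":-1},{"travel":[-0.5,0.9,0],"turn":0,"claw":-1},{"travel":[-0.5,1,0],"turn":0,"claw":-1},{"travel":[-0.5,1,0],"turn":0,"claw":-1},{"travel":[-0.5,1,0],"turn":0,"claw":-1},{"travel":[-0.5,1,0],"turn":0,"claw":-1},{"travel":[-0.5,1,0],"turn":0,"claw":-1},{"travel":[-0.5,1,0],"turn":0,"claw":-1}]' >/dev/null
python3 -m handwheel '[{"travel":[-0.5,1,0],"turn":0,"claw":-1},{"travel":[-0.5,0.8,0],"turn":0,"claw":-1},{"travel":[0,0,0],"turn":7,"claw":-1},{"travel":[0,0,0],"turn":7,"claw":-1},{"travel":[0,0,0],"turn":7,"claw":-1},{"travel":[0,0,0],"turn":7,"claw":-1},{"travel":[0,0,0],"turn":7,"claw":-1},{"travel":[0,0,0],"turn":7,"claw":-1}]' >/dev/null
python3 -m handwheel '[{"travel":[0,0,0],"turn":7,"claw":-1},{"travel":[0,0,0],"turn":7,"claw":-1},{"travel":[0,0,0],"turn":7,"claw":-1},{"travel":[0,0,0],"turn":7,"claw":-1},{"travel":[0,0,0],"turn":3.3,"claw":-1},{"travel":[0,0,0],"turn":0,"claw":-1},{"travel":[0,0,0],"turn":0,"claw":-1},{"travel":[0,0,0],"turn":0,"claw":-1}]' |tail -5
python3 - <<'E'
from h import *
go(W(0,38,24),175.7)
p=ctrl.read_camera("wrist"); cv2.imwrite("pics/w11.png",p["frame"]); f=p["frame"]
# stripes: dark pixels along rows of the picture at rail y around -100..-20, and plate
for y in(-20,-60,-100,-140):
    xs=np.arange(-70,70,0.5); uv=proj(p,[W(x,y,10) for x in xs]).astype(np.float32)
    g=cv2.remap(cv2.GaussianBlur(f,(3,3),0).max(2),uv[None,:,0],uv[None,:,1],cv2.INTER_LINEAR)[0].astype(float) 
    i=[k for k in range(10,len(xs)-10) if 0<uv[k,1]<480 and g[k]==g[k-10:k+11].min() and g[k]<0.75*np.median(g[k-10:k+11])]
    print(y,uv[140],[xs[k] for k in i])
E
```

```text
ee_pos: [447.8, 57.4, 117.0]
tcp_rot: [-0.681, 0.732, 0.0, -0.001]
ft_force: [1.2, -0.7, -1.1]
width: 37.5
gripper_force: 40.6
tcp [447.8  57.4 117. ] tool-y yaw 175.8 t 30.2 travel [-0.03  0.06  3.72]
turn (tool z) 0.1 dir z [-0.002 -0.001 -1.   ]
-20 [327.9757 147.0989] [np.float64(-12.5), np.float64(-12.0), np.float64(11.5), np.float64(12.0)]
-60 [328.23334  78.86632] [np.float64(-12.5), np.float64(11.5), np.float64(12.0)]
-100 [328.5202     2.888554] [np.float64(12.0)]
-140 [328.84158  -82.232506] []
```

View pics/w11.png

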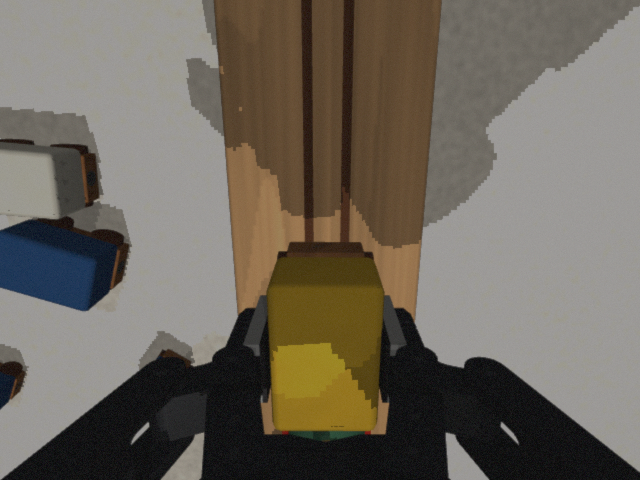

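```bash
python3 -m handwheel '[{"travel":[0,0.06,1],"turn":0,"claw":-1},{"travel":[0,0,1],"turn":0,"claw":-1},{"travel":[0,0,0.8],"turn":0,"claw":-1},{"travel":[0,0,0.5],"turn":0,"claw":-1},{"travel":[0,0,0.3],"turn":0,"claw":-1},{"travel":[0,0,0],"turn":0,"claw":-1},{"travel":[0,0,0],"turn":0,"claw":-1}]' |sed -n '2p;4p'
python3 -m handwheel '[{"travel":[0,0,0.08],"turn":0,"claw":-1},{"travel":[0,0,0],"turn":0,"claw":-1}]' |sed -n '2p;4p'
python3 -m handwheel '[{"travel":[0,0,0.06],"turn":0,"claw":-1},{"travel":[0,0,0],"turn":0,"claw":-1}]' |sed -n '2p;4p'
python3 - <<'E'
from h import *
print(rail(T()[0]["ee_pos"]))
E
```

```text
ee_pos: [447.1, 57.7, 28.0]
ft_force: [0.9, -0.1, -0.9]
ee_pos: [447.5, 58.0, 26.4]
ft_force: [0.3, -0.4, -0.7]
ee_pos: [447.0, 57.8, 24.6]
ft_force: [-0.0, -0.1, -1.1]
[ 0.81121105 37.5742385 ]
```

```bash
python3 -m handwheel '[{"travel":[0,0.03,0.06],"turn":0,"claw":-1},{"travel":[0,0,0],"turn":0,"claw":-1},{"travel":[0,0,0],"turn":0,"claw":-1}]' |sed -n '2p;4p'
python3 -m handwheel '[{"travel":[-0.1,0,0],"turn":0,"claw":-1},{"travel":[-0.1,0,0],"turn":0,"claw":-1},{"travel":[-0.1,0,0],"turn":0,"claw":-1},{"travel":[0,0,0],"turn":0,"claw":-1}]' |sed -n '2p;4p'
python3 -m handwheel '[{"travel":[-0.06,0,0],"turn":0,"claw":-1},{"travel":[0,0,0],"turn":0,"claw":-1}]' |sed -n '2p;4p'
python3 -m handwheel '[{"travel":[-0.06,0,0],"turn":0,"claw":-1},{"travel":[0,0,0],"turn":0,"claw":-1}]' |sed -n '2p;4p'
```

```text
ee_pos: [446.8, 57.9, 23.7]
ft_force: [-1.6, 0.3, 4.6]
ee_pos: [447.4, 65.3, 23.7]
ft_force: [-0.4, -1.2, 5.8]
ee_pos: [447.5, 66.7, 23.7]
ft_force: [-0.6, -2.5, 4.9]
ee_pos: [447.6, 68.1, 23.7]
ft_force: [-1.1, -1.4, 5.7]
```

```bash
python3 -m handwheel '[{"travel":[-0.06,0,0],"turn":0,"claw":-1},{"travel":[0,0,0],"turn":0,"claw":-1}]' |sed -n '2p;4p'
python3 -m handwheel '[{"travel":[-0.06,0,0],"turn":0,"claw":-1},{"travel":[0,0,0],"turn":0,"claw":-1}]' |sed -n '2p;4p'
python3 -m handwheel '[{"travel":[-0.06,0,0],"turn":0,"claw":-1},{"travel":[0,0,0],"turn":0,"claw":-1}]' |sed -n '2p;4p'
python3 -m handwheel '[{"travel":[-0.06,0,0],"turn":0,"claw":-1},{"travel":[0,0,0],"turn":0,"claw":-1}]' |sed -n '2p;4p'
python3 q.py; python3 -c "
from h import *
print(rail(T()[0]['ee_pos']))"
```

```text
ee_pos: [447.6, 68.3, 23.7]
ft_force: [1.0, -8.8, 5.4]
ee_pos: [447.6, 68.4, 23.7]
ft_force: [3.0, -14.4, 5.9]
ee_pos: [447.5, 68.4, 23.8]
ft_force: [5.1, -21.1, 7.4]
ee_pos: [447.5, 68.4, 23.8]
ft_force: [5.7, -28.3, 8.1]
torque z -0.041 eff 0.04 f [  5.7 -28.3   8.1] yaw 175.87 w 37.5 g 41.70608460903168
[ 0.4932934  48.17799153]
```

```bash
python3 -m handwheel '[{"travel":[0.17,0,0],"turn":0,"claw":-1},{"travel":[0,0,0],"turn":0,"claw":-1},{"travel":[0,0,0],"turn":0,"claw":0.5},{"travel":[0,0,0],"turn":0,"claw":0.5},{"travel":[0,0,0],"turn":0,"claw":0.5},{"travel":[0,0,0],"turn":0,"claw":0.5}]' |tail -5
python3 -m handwheel '[{"travel":[0,0,-0.6],"turn":0,"claw":0.5},{"travel":[0,0,-1],"turn":0,"claw":0.5},{"travel":[0,0,-1],"turn":0,"claw":0.5},{"travel":[0,0,-1],"turn":0,"claw":0.5},{"travel":[0.5,0,-1],"turn":0,"claw":1},{"travel":[1,0,-1],"turn":0,"claw":1},{"travel":[1,0,-1],"turn":0,"claw":1},{"travel":[0,0,0],"turn":0,"claw":1}]' |tail -5
python3 - <<'E'
from h import *
p=ctrl.read_camera("wrist"); cv2.imwrite("pics/w12.png",p["frame"]); m=masks(p["frame"])
for k in("blue","yellow"): print(k,[(q,rail(q[:2]).round(1)) for q in blobs(p,m[k],46 if k=="blue" else 56,300)])
for l in("wagon_white","wagon_blue"): print(l,[(np.round(d["box"]),round(d["confidence"],2)) for d in ctrl.find_in(p,l)])
E
```

```text
ee_pos: [447.0, 70.3, 22.7]
tcp_rot: [-0.68, 0.733, 0.0, 0.0]
ft_force: [-0.6, 0.1, -0.7]
width: 64.1
gripper_force: 0.0
ee_pos: [444.6, 5.6, 193.0]
tcp_rot: [-0.68, 0.733, -0.003, 0.003]
ft_force: [1.2, 1.2, -0.6]
width: 85.2
gripper_force: 0.0
blue [((611.6, 52.6, 61.6, 49.6, -23.3, 3802), array([165.3,  44.7])), ((695.0, 137.4, 41.6, 40.9, -29.8, 1335), array([242.1, 135.5])), ((564.5, 153.4, 49.7, 10.8, 56.9, 435), array([110.8, 141.7]))]
yellow [((447.5, 65.4, 67.1, 38.3, 84.7, 3276), array([ 0.7, 45.2]))]
wagon_white [(array([ 90., 255., 180., 324.]), 0.7), (array([ 60., 192., 158., 256.]), 0.59)]
wagon_blue [(array([ 34., 345.,  98., 396.]), 0.95), (array([ 87., 252., 179., 323.]), 0.81), (array([195., 350., 226., 403.]), 0.69)]
```

View pics/w12.png

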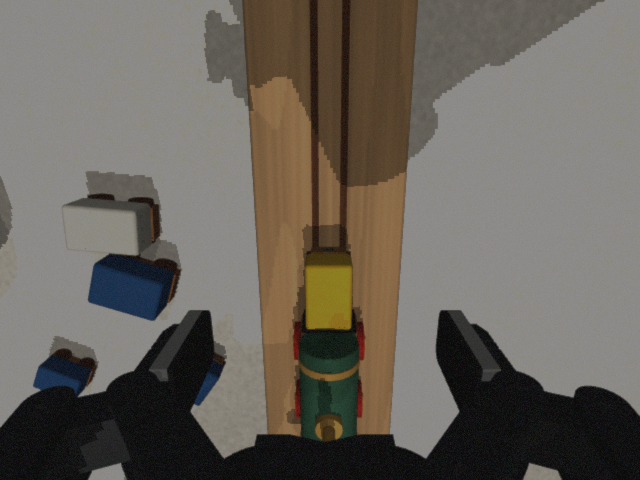

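Run:
```python
from h import *
p=ctrl.read_camera("wrist"); f=p["frame"]; h=cv2.cvtColor(f,cv2.COLOR_BGR2HSV)
for u in((105,225),(90,215),(130,245),(40,230),(200,230),(120,285)): print(u,f[u[1]-2:u[1]+3,u[0]-2:u[0]+3].reshape(-1,3).mean(0).round(0))
c=[(68,200),(153,206),(143,254),(66,246)]; q=bp(p,c,46); print("white",q.round(0),q.mean(0))
c=[(106,255),(177,272),(158,318),(90,300)]; q=bp(p,c,46); print("blue",q.round(0),q.mean(0))
print(ctrl.get_state()["ee_pos"],ctrl.get_state()["time"])
```

```text
(105, 225) [129. 139. 141.]
(90, 215) [130. 138. 139.]
(130, 245) [61. 66. 68.]
(40, 230) [134. 138. 139.]
(200, 230) [136. 138. 140.]
(120, 285) [80. 51. 29.]
white [[633. -22.]
 [571. -12.]
 [587.  25.]
 [645.  14.]] [609.11534061   1.16741163]
blue [[616.  24.]
 [563.  42.]
 [587.  82.]
 [639.  61.]] [601.42277359  52.3422615 ]
[441.8120288    7.95157215 186.94797999] 34.1
```

Run:
```python
from h import *
go([610,30,215],175.7)
```

```text
tcp [441.8   8.  186.9] tool-y yaw 175.7 t 34.1 travel [-1.38 -6.64 -1.13]
turn (tool z) 0.0 dir z [-0.001  0.    -1.   ]
```

```bash
python3 -m handwheel '[{"travel":[-0.2,-0.95,-0.15],"turn":0,"claw":1},{"travel":[-0.2,-0.95,-0.15],"turn":0,"claw":1},{"travel":[-0.2,-0.95,-0.15],"turn":0,"claw":1},{"travel":[-0.2,-0.95,-0.15],"turn":0,"claw":1},{"travel":[-0.2,-0.95,-0.15],"turn":0,"claw":1},{"travel":[-0.2,-0.95,-0.15],"turn":0,"claw":1},{"travel":[-0.2,-0.95,-0.2],"turn":0,"claw":1},{"travel":[0,0,0],"turn":0,"claw":1}]' >/dev/null
python3 -m handwheel '[{"travel":[0,0,0],"turn":0,"claw":1},{"travel":[0,0,0],"turn":0,"claw":1},{"travel":[0,0,0],"turn":0,"claw":1}]' | sed -n '2p'
cat > ww.py <<'E'
from h import *
def white(p,n=""):
    f=cv2.GaussianBlur(p["frame"],(7,7),0); H,S,V=cv2.split(cv2.cvtColor(f,cv2.COLOR_BGR2HSV))
    r=f[:,:,0].astype(float)/np.maximum(f[:,:,2],1)
    m=((r<0.94)&(r>0.85)&(V>40)&(S<45)).astype(np.uint8); m=cv2.morphologyEx(m,cv2.MORPH_OPEN,np.ones((9,9)))
    return blobs(p,m,46,800)
if __name__=="__main__":
    p=ctrl.read_camera("wrist"); print("white",white(p)); m=masks(p["frame"]); print("blue",blobs(p,m["blue"],46,300))
    for l in("wagon_white","wagon_blue"): print(l,[(np.round(d["box"]),round(d["confidence"],2),bp(p,np.reshape(d["box"],(2,2)).mean(0),30).round(0)) for d in ctrl.find_in(p,l)])
    go(p["t"]*0+[610,30,215],175.7)
E
python3 ww.py
```

```text
ee_pos: [609.9, 30.5, 214.7]
white [(604.1, -44.3, 173.4, 155.8, -4.3, 30149), (694.4, 194.0, 193.0, 94.5, 49.1, 9685), (744.7, -52.9, 108.4, 46.2, -40.5, 4093), (748.3, 45.8, 85.0, 24.9, 38.1, 1354)]
blue [(616.4, 54.6, 56.2, 42.2, -23.3, 3047), (582.1, 151.3, 42.5, 29.8, 51.1, 1226), (706.4, 140.1, 37.7, 33.8, -30.1, 1198)]
wagon_white [(array([270., 148., 342., 206.]), 0.6, array([[624.,   4.]]))]
wagon_blue [(array([343., 302., 388., 355.]), 0.86, array([[580., 154.]])), (array([282., 202., 358., 273.]), 0.69, array([[617.,  59.]])), (array([212., 305., 256., 357.]), 0.59, array([[707., 147.]]))]
tcp [610.1  30.2 215.6] tool-y yaw 175.7 t 35.2 travel [0.01 0.01 0.02]
turn (tool z) 0.0 dir z [ 0.  0. -1.]
```

Run:
```python
from h import *
p=ctrl.read_camera("wrist"); f=cv2.bilateralFilter(p["frame"],7,25,5)
np.save("f.npy",p["frame"]); 
c=f[136:222:4,250:366:4]; 
for i,row in enumerate(c): print(136+4*i," ".join(f"{int(v[2]):3d}" for v in row))
r=cv2.GaussianBlur(p["frame"],(9,9),0).astype(float); r=r[:,:,0]/r[:,:,2]
for i,row in enumerate(r[136:222:4,250:366:4]): print(136+4*i," ".join(f"{int(v*100):3d}" for v in row))
```

```text
136 143 144 143 143 144 143 102 101 102 102  99 101 101 103 101 100 100 103 105 103 103 101 100 100  98 102 101 101 100
140 143 144 144 143 144 143 105 100  99 100 100 102 102 104 103  99 100 103 102 101 102 104 102 103 101 100 101 102 103
144 144 144 144 144 144 144 106 101 101 100 101 102 102 103 104 102 102 103 102 101 102 102 101 102 101 100 100 102 101
148 144 144 143 144 144 143 105 103  60  62  84  99 101 103 104 104 104 103 102 101 101 103 103 103 101 102 102 101 103
152 143 143 143 144 144 143  92  73  69  70  68  68  68  74  88  98 103  66  43  49  51  95 100 101 103 103 102 103 103
156 144 144 143 144 144 142 134 141 139 133 132 125 119  97  84  81  76  71  70  70  70  69  69  97 103 101 101 101 103
160 144 143 144 143 143 142 140 144 144 143 144 143 143 101  98  98  97  96  97  96  96  96  95  90 101 101 101 103 103
164 144 144 144 143 143 142 142 144 144 144 143 144 144 142  99  98  98  97  98  98  97  97  98  89  99 102 103 139 141
168 143 143 144 143 144 141 142 144 144 144 144 143 144 143 100  98  97  97  98  98  97  98  97  87 142 143 143 143 143
172 143 144 144 144 
[... 3479 characters left out ...]
  93  89  91  91  91  91  92  91  91  92  92  93  94  94  93  92  90  90  89  89  89  93  97  97  97
204  96  97  97  97  94  89  90  90  89  89  89  88  89  76  79  83  87  90  89  90  90  89  89  89  89  91  96  96  96
208  97  97  97  97  94  89  89  89  89  90  88  95 175 176 125  84  71  85  89  89  90  89  89  89  89  90  97  96  96
212  97  97  97  97  95  92  90  90  89  88  87 128 270 247 229 205 177 113  95  91  89  88  86  88  89  90  96  95  95
216  97  97  97  97  97  95  95  94  91  89  90 217 288 291 259 252 247 235 190 141 109  90  69  72  83  88  96  96  96
220  97  97  97  97  97  97  97  97  95  89 105 262 283 280 289 265 279 271 261 262 235 217 170 125  89  80  94  96  95
```

Run:
```python
from h import *
p=ctrl.read_camera("wrist")
q=bp(p,[(273,155),(342,158),(337.5,202),(269.5,199.5)],46); print(q.round(1),q.mean(0),cv2.minAreaRect(q.astype(np.float32)))
d=q[0]-q[1]+q[3]-q[2]; print(np.degrees(np.arctan2(d[1],d[0])))
m=masks(p["frame"])["blue"].astype(np.uint8); n,l,st,_=cv2.connectedComponentsWithStats(m); i=1+st[1:,4].argmax(); print(st[i])
H=cv2.cvtColor(cv2.GaussianBlur(p["frame"],(3,3),0),cv2.COLOR_BGR2HSV)[:,:,2]
for r in range(200,280,4): print(r," ".join(f"{v:3d}" for v in H[r,276:364:4]))
go([*q.mean(0),215],None)
```

```text
[[648.4 -17.9]
 [594.  -11.5]
 [599.9  24. ]
 [655.5  17.7]] [624.46858645   3.06105259] ((624.7662353515625, 3.102886199951172), (36.21636962890625, 57.67388916015625), 83.21897888183594)
-6.622469093293116
[ 283  207   74   63 3029]
200 137 137 128 115 122 123 132 140 139 141 144 143 133 112  98 100  89 103 107 135 143 143
204 143 144 140  86  86  76  30  28  37  67  86  91  98  96 107 122 103 105 109 134 144 144
208 141 142 101  84  84  34  34  30  22  24  30  82  83  85  98 103  99 102 103 116 143 144
212 142 144  88  88  69  43  42  36  38  37  32  64  81  83 101  97 102 103 100 115 144 144
216 143 144  94  93  46  80  75  64  50  42  39  37  39  50  67  34  31  43  89 117 144 144
220 144 144 115  98  58  85  84  82  82  74  66  48  39  38  40  38  37  26  32  56 143 144
224 145 143 117  75  74  85  84  85  84  86  87  83  74  62  51  42  41  37  37  40 137 144
228 143 144 140  46  81  85  84  85  86  85  87  86  87  85  84  77  64  51  41  40  80 144
232 144 145 139  56  84  86  85  87  85  86  87  86  86  87  86  88  84  84  76  65  60 143
236 143 144 112  73  85  86  86  87  
[... 349 characters left out ...]
2  85  86  86  86  85  86  87  88  87  89  87  88  90  89  87 121 144 144
256 143 145 144 142 129  96  82  84  85  84  85  87  89  88  88  89  90  88  80 143 144 144
260 144 143 141 141 143 136 140 134 100  83  85  88  87  87  89  88  88  87  98 144 143 145
264 144 143 143 143 144 138 140 143 141 139 138 101  84  84  88  88  86  84 132 144 143 144
268 143 144 143 143 144 143 144 143 139 141 141 138 142 140 111  91  86  87 143 143 144 144
272 144 144 144 144 144 142 144 143 143 144 139 137 138 139 141 144 142 143 144 143 144 143
276 143 143 143 144 145 144 143 143 144 144 144 142 142 142 144 144 144 143 144 143 144 144
tcp [610.3  30.2 215.6] tool-y yaw 175.7 t 35.3 travel [ 1.04 -0.64  0.03]
```

```bash
python3 -m handwheel '[{"travel":[0.5,-0.32,0.5],"turn":2.3,"claw":1},{"travel":[0.52,-0.34,0.5],"turn":0,"claw":1},{"travel":[0,0,1],"turn":0,"claw":1},{"travel":[0,0,1],"turn":0,"claw":1},{"travel":[0,0,1],"turn":0,"claw":1},{"travel":[0,0,0],"turn":0,"claw":1},{"travel":[0,0,0],"turn":0,"claw":1},{"travel":[0,0,0],"turn":0,"claw":1}]' 30 |tail -5
python3 - <<'E'
from h import *
p=ctrl.read_camera("wrist"); go([624.5,3,14],173.4)
print([(np.round(d["box"]),round(d["confidence"],2),bp(p,np.reshape(d["box"],(2,2)).mean(0),30).round(0)) for d in ctrl.find_in(p,"wagon_white")])
E
```

```text
ee_pos: [625.7, 2.8, 116.9]
tcp_rot: [-0.665, 0.747, -0.001, 0.001]
ft_force: [0.2, -0.4, 0.2]
width: 85.6
gripper_force: 0.0
tcp [626.    3.  117.4] tool-y yaw 173.4 t 36.0 travel [0.01 0.08 4.14]
turn (tool z) 0.0 dir z [ 0.004 -0.    -1.   ]
[(array([279., 201., 378., 284.]), 0.69, array([[624.,   3.]]))]
```

```bash
python3 -m handwheel '[{"travel":[0,0.07,1],"turn":0,"claw":1},{"travel":[0,0,1],"turn":0,"claw":1},{"travel":[0,0,1],"turn":0,"claw":1},{"travel":[0,0,0.8],"turn":0,"claw":1},{"travel":[0,0,0.3],"turn":0,"claw":1},{"travel":[0,0,0],"turn":0,"claw":-1},{"travel":[0,0,0],"turn":0,"claw":-1},{"travel":[0,0,0],"turn":0,"claw":-1}]' 30 |tail -6
python3 -m handwheel '[{"travel":[0,0,0],"turn":0,"claw":-1},{"travel":[0,0,0],"turn":0,"claw":-1},{"travel":[0,0,-0.5],"turn":0,"claw":-1},{"travel":[0,0,-1],"turn":0,"claw":-1},{"travel":[0,0,-1],"turn":0,"claw":-1},{"travel":[0,0,0],"turn":0,"claw":-1},{"travel":[0,0,0],"turn":0,"claw":-1},{"travel":[0,0,0],"turn":0,"claw":-1}]' 30 |tail -6
python3 -c "
from h import *
go(W(0,-65,80),85.7)"
```

```text
time: 36.7
ee_pos: [624.7, 3.6, 15.2]
tcp_rot: [-0.666, 0.746, -0.001, 0.002]
ft_force: [0.4, -0.3, -0.5]
width: 60.0
gripper_force: 32.6
time: 37.37
ee_pos: [622.5, 3.5, 75.0]
tcp_rot: [-0.665, 0.747, 0.0, -0.0]
ft_force: [-0.1, -0.1, -1.2]
width: 59.8
gripper_force: 32.7
tcp [622.5   3.5  75. ] tool-y yaw 173.4 t 37.4 travel [ 2.75  7.09 -0.2 ]
turn (tool z) 87.7 dir z [-0.001  0.001 -1.   ]
```

```bash
python3 -m handwheel '[{"travel":[0.39,1,0],"turn":0,"claw":-1},{"travel":[0.39,1,0],"turn":0,"claw":-1},{"travel":[0.39,1,0],"turn":0,"claw":-1},{"travel":[0.39,1,0],"turn":0,"claw":-1},{"travel":[0.39,1,0],"turn":0,"claw":-1},{"travel":[0.4,1,0],"turn":0,"claw":-1},{"travel":[0.4,1,0],"turn":0,"claw":-1},{"travel":[0,0,0],"turn":7,"claw":-1}]' >/dev/null
python3 -m handwheel '[{"travel":[0,0,0],"turn":7,"claw":-1},{"travel":[0,0,0],"turn":7,"claw":-1},{"travel":[0,0,0],"turn":7,"claw":-1},{"travel":[0,0,0],"turn":7,"claw":-1},{"travel":[0,0,0],"turn":7,"claw":-1},{"travel":[0,0,0],"turn":7,"claw":-1},{"travel":[0,0,0],"turn":7,"claw":-1},{"travel":[0,0,0],"turn":7,"claw":-1}]' >/dev/null
python3 -m handwheel '[{"travel":[0,0,0],"turn":7,"claw":-1},{"travel":[0,0,0],"turn":7,"claw":-1},{"travel":[0,0,0],"turn":7,"claw":-1},{"travel":[0,0,0],"turn":3.7,"claw":-1},{"travel":[0,0,0],"turn":0,"claw":-1},{"travel":[0,0,0],"turn":0,"claw":-1},{"travel":[0,0,0],"turn":0,"claw":-1}]' |tail -5
python3 -c "
from h import *
go(W(0,-65,25),85.7)"
```

```text
ee_pos: [440.8, -44.9, 74.8]
tcp_rot: [0.036, 0.999, -0.0, -0.001]
ft_force: [0.3, -0.1, -1.7]
width: 59.3
gripper_force: 32.7
tcp [440.8 -44.9  74.8] tool-y yaw 85.8 t 39.3 travel [0.09 0.01 1.99]
turn (tool z) 0.1 dir z [-0.001 -0.    -1.   ]
```

```bash
python3 -m handwheel '[{"travel":[0.09,0,0.8],"turn":0,"claw":-1},{"travel":[0,0,0.6],"turn":0,"claw":-1},{"travel":[0,0,0.4],"turn":0,"claw":-1},{"travel":[0,0,0.1],"turn":0,"claw":-1},{"travel":[0,0,0],"turn":0,"claw":-1},{"travel":[0,0,0],"turn":0,"claw":-1}]' |sed -n '2p;4p'
python3 -m handwheel '[{"travel":[0,0,0.06],"turn":0,"claw":-1},{"travel":[0,0,0.06],"turn":0,"claw":-1},{"travel":[0,0,0],"turn":0,"claw":-1},{"travel":[0,0,0],"turn":0,"claw":-1}]' |sed -n '2p;4p'
```

```text
ee_pos: [439.4, -44.7, 28.2]
ft_force: [0.3, -0.2, -1.3]
ee_pos: [439.2, -44.7, 25.0]
ft_force: [-0.5, 0.2, -1.5]
```

```bash
python3 -m handwheel '[{"travel":[0,0,0.05],"turn":0,"claw":-1},{"travel":[0,0,0],"turn":0,"claw":-1},{"travel":[0,0,0],"turn":0,"claw":-1}]' |sed -n '2p;4p'
python3 -m handwheel '[{"travel":[0,0,0],"turn":0,"claw":1},{"travel":[0,0,0],"turn":0,"claw":1},{"travel":[0,0,0],"turn":0,"claw":1},{"travel":[0,0,0],"turn":0,"claw":1},{"travel":[0,0,0],"turn":0,"claw":1},{"travel":[0,0,-1],"turn":0,"claw":1},{"travel":[0,0,-1],"turn":0,"claw":1},{"travel":[0,0,-0.8],"turn":0,"claw":1}]' |tail -5
python3 -m handwheel '[{"travel":[0,0,0],"turn":-7,"claw":1},{"travel":[0,0,0],"turn":-7,"claw":1},{"travel":[0,0,0],"turn":-7,"claw":1},{"travel":[0,0,0],"turn":-7,"claw":1},{"travel":[0,0,0],"turn":-7,"claw":1},{"travel":[0,0,0],"turn":-7,"claw":1},{"travel":[0,0,0],"turn":-7,"claw":1},{"travel":[0,0,0],"turn":-7,"claw":1}]' >/dev/null
python3 -m handwheel '[{"travel":[0,0,0],"turn":-7,"claw":1},{"travel":[0,0,0],"turn":-7,"claw":1},{"travel":[0,0,0],"turn":-7,"claw":1},{"travel":[0,0,0],"turn":-7,"claw":1},{"travel":[0,0,0],"turn":-6,"claw":0.6},{"travel":[0,0,0],"turn":0,"claw":0.6},{"travel":[0,0,0],"turn":0,"claw":0.6},{"travel":[0,0,0],"turn":0,"claw":0.6}]' | tail -5
python3 -c "
from h import *
go(W(0,-65,24),175.7)
p=ctrl.read_camera('wrist')
print([(np.round(d['box']),round(d['confidence'],2),rail(bp(p,np.reshape(d['box'],(2,2)).mean(0),40)[0]).round(0)) for d in ctrl.find_in(p,'wagon_white')])
"
```

```text
ee_pos: [439.3, -44.7, 24.8]
ft_force: [-5.0, 1.3, 12.1]
ee_pos: [439.2, -44.8, 94.9]
tcp_rot: [0.037, 0.999, -0.0, 0.0]
ft_force: [0.9, -0.2, -0.8]
width: 85.6
gripper_force: 0.0
ee_pos: [439.0, -44.7, 93.5]
tcp_rot: [-0.679, 0.734, 0.0, -0.0]
ft_force: [0.7, -0.1, -0.1]
width: 68.3
gripper_force: 0.0
tcp [439.  -44.7  93.5] tool-y yaw 175.6 t 42.4 travel [-0.01  0.02  2.78]
turn (tool z) -0.1 dir z [-0. -0. -1.]
[(array([286., 200., 360., 328.]), 0.6, array([  2., -65.]))]
```

```bash
python3 -m handwheel '[{"travel":[0,0.02,1],"turn":0,"claw":0.6},{"travel":[0,0,1],"turn":0,"claw":0.6},{"travel":[0,0,0.75],"turn":0,"claw":0.6},{"travel":[0,0,0],"turn":0,"claw":-1},{"travel":[0,0,0],"turn":0,"claw":-1},{"travel":[0,0,0],"turn":0,"claw":-1},{"travel":[0,0,0],"turn":0,"claw":-1},{"travel":[0,0,0],"turn":0,"claw":-1}]' 40 |tail -5
python3 -m handwheel '[{"travel":[-0.2,0,-0.06],"turn":0,"claw":-1},{"travel":[-0.4,0,0],"turn":0,"claw":-1},{"travel":[-0.4,0,0],"turn":0,"claw":-1},{"travel":[-0.4,0,0],"turn":0,"claw":-1},{"travel":[-0.3,0,0],"turn":0,"claw":-1},{"travel":[-0.1,0,0],"turn":0,"claw":-1},{"travel":[0,0,0],"turn":0,"claw":-1},{"travel":[0,0,0],"turn":0,"claw":-1}]' |tail -5
python3 -c "
from h import *
go(W(0,-11,23.7),175.7)"; python3 q.py
```

```text
ee_pos: [439.3, -44.5, 25.8]
tcp_rot: [-0.68, 0.733, -0.001, 0.001]
ft_force: [-0.1, 0.9, -1.3]
width: 37.6
gripper_force: 39.7
ee_pos: [441.8, 0.4, 26.2]
tcp_rot: [-0.681, 0.733, 0.0, -0.0]
ft_force: [0.7, -0.3, -1.3]
width: 38.0
gripper_force: 39.7
tcp [4.418e+02 4.000e-01 2.620e+01] tool-y yaw 175.8 t 43.8 travel [-0.36 -0.01  0.1 ]
turn (tool z) 0.1 dir z [-0. -0. -1.]
torque z -0.016 eff -0.03 f [ 0.7 -0.3 -1.3] yaw 175.77 w 38.0 g 39.70338821411133
```

```bash
python3 -m handwheel '[{"travel":[-0.1,0,0.06],"turn":0,"claw":-1},{"travel":[-0.08,0,0.04],"turn":0,"claw":-1},{"travel":[0,0,0],"turn":0,"claw":-1}]' |sed -n '2p;4p'
python3 -m handwheel '[{"travel":[-0.06,0,0],"turn":0,"claw":-1},{"travel":[0,0,0],"turn":0,"claw":-1}]' |sed -n '2p;4p'
python3 -m handwheel '[{"travel":[-0.06,0,0],"turn":0,"claw":-1},{"travel":[0,0,0],"turn":0,"claw":-1}]' |sed -n '2p;4p'
python3 -m handwheel '[{"travel":[-0.06,0,0],"turn":0,"claw":-1},{"travel":[0,0,0],"turn":0,"claw":-1}]' |sed -n '2p;4p'
python3 -m handwheel '[{"travel":[-0.06,0,0],"turn":0,"claw":-1},{"travel":[0,0,0],"turn":0,"claw":-1}]' |sed -n '2p;4p'
```

```text
ee_pos: [443.1, 3.1, 25.6]
ft_force: [-2.7, -6.3, 14.2]
ee_pos: [443.6, 4.9, 25.6]
ft_force: [-1.2, -5.7, 13.4]
ee_pos: [443.9, 6.6, 25.6]
ft_force: [-2.5, -4.0, 13.0]
ee_pos: [444.1, 8.1, 25.6]
ft_force: [0.1, -4.0, 12.3]
ee_pos: [444.3, 9.5, 25.6]
ft_force: [-0.7, -4.7, 12.2]
```

```bash
python3 -m handwheel '[{"travel":[-0.06,0,-0.02],"turn":0,"claw":-1},{"travel":[0,0,0],"turn":0,"claw":-1}]' |sed -n '2p;4p'
python3 -m handwheel '[{"travel":[-0.06,0,-0.02],"turn":0,"claw":-1},{"travel":[0,0,0],"turn":0,"claw":-1}]' |sed -n '2p;4p'
python3 -m handwheel '[{"travel":[-0.06,0,0],"turn":0,"claw":-1},{"travel":[0,0,0],"turn":0,"claw":-1}]' |sed -n '2p;4p'
python3 -m handwheel '[{"travel":[-0.06,0,0],"turn":0,"claw":-1},{"travel":[0,0,0],"turn":0,"claw":-1}]' |sed -n '2p;4p'
python3 -c "
from h import *
go(W(0,-12,23.7),175.7)"; python3 q.py
```

```text
ee_pos: [443.7, 10.0, 25.6]
ft_force: [0.1, -9.9, 8.7]
ee_pos: [443.3, 10.1, 25.7]
ft_force: [2.7, -17.0, 5.5]
ee_pos: [443.4, 10.3, 25.7]
ft_force: [5.0, -24.2, 4.0]
ee_pos: [443.6, 10.4, 25.9]
ft_force: [7.4, -31.5, 3.2]
tcp [443.6  10.4  25.9] tool-y yaw 175.8 t 45.4 travel [0.08 0.04 0.09]
turn (tool z) 0.1 dir z [-0.001 -0.011 -1.   ]
torque z -0.36 eff 0.34 f [  7.4 -31.5   3.2] yaw 175.82 w 37.6 g 39.74409341812134
```

```bash
python3 -m handwheel '[{"travel":[0.16,0,0],"turn":0,"claw":-1},{"travel":[0,0,0],"turn":0,"claw":-1},{"travel":[0,0,0],"turn":0,"claw":0.5},{"travel":[0,0,0],"turn":0,"claw":0.5},{"travel":[0,0,0],"turn":0,"claw":0.5},{"travel":[0,0,0],"turn":0,"claw":0.5}]' |tail -5
python3 -m handwheel '[{"travel":[0,0,-0.6],"turn":0,"claw":0.5},{"travel":[0,0,-1],"turn":0,"claw":0.5},{"travel":[0,0,-1],"turn":0,"claw":0.5},{"travel":[0,0,-1],"turn":0,"claw":1},{"travel":[0,0,-1],"turn":0,"claw":1},{"travel":[0,0,-1],"turn":0,"claw":1},{"travel":[0,0,-1],"turn":0,"claw":1},{"travel":[0,0,-0.6],"turn":0,"claw":1}]' |tail -5
python3 - <<'E'
from h import *
p=ctrl.read_camera("top"); m=masks(p["frame"]); print("blue",blobs(p,m["blue"],46,40))
go([616,57,205],65)
E
```

```text
ee_pos: [442.8, 12.9, 24.7]
tcp_rot: [-0.68, 0.733, 0.0, 0.0]
ft_force: [-0.7, -0.4, 0.2]
width: 63.9
gripper_force: 0.0
ee_pos: [443.7, 13.0, 207.6]
tcp_rot: [-0.68, 0.733, -0.001, 0.002]
ft_force: [0.8, -0.4, -0.3]
width: 85.4
gripper_force: 0.0
blue [(-36.1, -778.3, 88.9, 76.1, -88.8, 749), (603.4, 465.7, 71.8, 70.3, -13.0, 481), (273.9, 643.8, 190.7, 20.7, 18.0, 263), (615.7, 57.3, 53.2, 34.2, -25.1, 226), (709.2, 150.7, 35.5, 23.7, -32.1, 103), (578.2, 162.0, 36.6, 22.0, 51.6, 101), (749.6, 731.7, 41.3, 23.3, 50.4, 89)]
tcp [445.   13.1 209.7] tool-y yaw 175.8 t 46.6 travel [-2.26 -6.69  0.24]
turn (tool z) -69.2 dir z [ 0.007  0.001 -1.   ]
```

```bash
python3 -m handwheel '[{"travel":[-0.32,-0.95,0],"turn":0,"claw":1},{"travel":[-0.32,-0.95,0],"turn":0,"claw":1},{"travel":[-0.32,-0.95,0],"turn":0,"claw":1},{"travel":[-0.32,-0.96,0],"turn":0,"claw":1},{"travel":[-0.32,-0.96,0],"turn":0,"claw":1},{"travel":[-0.33,-0.96,0],"turn":0,"claw":1},{"travel":[-0.33,-0.96,0],"turn":0,"claw":1},{"travel":[0,0,0],"turn":-7,"claw":1}]' >/dev/null
python3 -m handwheel '[{"travel":[0,0,0],"turn":-7,"claw":1},{"travel":[0,0,0],"turn":-7,"claw":1},{"travel":[0,0,0],"turn":-7,"claw":1},{"travel":[0,0,0],"turn":-7,"claw":1},{"travel":[0,0,0],"turn":-7,"claw":1},{"travel":[0,0,0],"turn":-7,"claw":1},{"travel":[0,0,0],"turn":-7,"claw":1},{"travel":[0,0,0],"turn":-7,"claw":1}]' >/dev/null
python3 -m handwheel '[{"travel":[0,0,0],"turn":-7,"claw":1},{"travel":[0,0,0],"turn":0,"claw":1},{"travel":[0,0,0],"turn":0,"claw":1},{"travel":[0,0,0],"turn":0,"claw":1}]' |tail -6
python3 - <<'E'
from h import *
p=ctrl.read_camera("wrist"); f=cv2.GaussianBlur(p["frame"],(3,3),0); H,S,V=cv2.split(cv2.cvtColor(f,cv2.COLOR_BGR2HSV))
for v in(25,60,70): print(v,blobs(p,(H>100)&(H<130)&(S>110)&(V>v),46,300))
go([616,57,14],66.7)
E
```

```text
time: 48.27
ee_pos: [613.7, 56.7, 204.5]
tcp_rot: [0.977, -0.212, -0.0, 0.0]
ft_force: [-1.0, -0.3, -0.6]
width: 85.4
gripper_force: 0.0
25 [(619.5, 57.6, 58.7, 35.4, -23.7, 3190), (711.1, 144.9, 38.1, 29.4, -30.2, 1913), (587.7, 155.8, 37.9, 31.2, 50.6, 1432)]
60 [(618.0, 58.3, 55.4, 35.4, -23.7, 2867), (712.3, 147.7, 37.5, 23.4, -31.2, 1558), (584.9, 158.4, 37.5, 23.5, 51.1, 1079)]
70 [(617.7, 58.5, 54.6, 35.4, -23.7, 2781), (712.3, 147.7, 37.3, 23.3, -30.3, 1508), (584.9, 158.7, 36.9, 23.0, 51.1, 1038)]
tcp [613.8  56.7 204.6] tool-y yaw -114.4 t 48.3 travel [ 0.08 -0.05  7.62]
turn (tool z) -1.1 dir z [-0.  0. -1.]
```

```bash
python3 -m handwheel '[{"travel":[0.13,-0.12,1],"turn":-0.7,"claw":0.4},{"travel":[0,0,1],"turn":0,"claw":0.4},{"travel":[0,0,1],"turn":0,"claw":0.4},{"travel":[0,0,1],"turn":0,"claw":0.4},{"travel":[0,0,1],"turn":0,"claw":0.4},{"travel":[0,0,1],"turn":0,"claw":0.4},{"travel":[0,0,0.8],"turn":0,"claw":0.4},{"travel":[0,0,0.5],"turn":0,"claw":0.4}]' 40 |tail -5
python3 -m handwheel '[{"travel":[0,0,0.3],"turn":0,"claw":0.4},{"travel":[0,0,0],"turn":0,"claw":0.4},{"travel":[0,0,0],"turn":0,"claw":-1},{"travel":[0,0,0],"turn":0,"claw":-1},{"travel":[0,0,0],"turn":0,"claw":-1},{"travel":[0,0,0],"turn":0,"claw":-1},{"travel":[0,0,0],"turn":0,"claw":-1}]' |tail -5
python3 -m handwheel '[{"travel":[0,0,-1],"turn":0,"claw":-1},{"travel":[0,0,-1],"turn":0,"claw":-1},{"travel":[0,0,-1],"turn":0,"claw":-1},{"travel":[0,0,-0.2],"turn":0,"claw":-1},{"travel":[0,0,0],"turn":0,"claw":-1},{"travel":[0,0,0],"turn":0,"claw":-1}]' |tail -5
python3 -c "
from h import *
go(W(0,-84,90),175.7)"; python3 q.py
```

```text
ee_pos: [616.5, 57.7, 19.5]
tcp_rot: [0.979, -0.206, -0.002, 0.001]
ft_force: [-0.6, -0.5, 0.9]
width: 59.9
gripper_force: 0.0
ee_pos: [618.9, 58.2, 16.2]
tcp_rot: [0.979, -0.204, 0.001, -0.001]
ft_force: [-1.1, 0.5, 4.6]
width: 37.4
gripper_force: 41.5
ee_pos: [617.5, 58.1, 94.3]
tcp_rot: [0.979, -0.204, -0.0, -0.0]
ft_force: [-0.4, -0.8, -1.9]
width: 37.3
gripper_force: 40.9
tcp [617.5  58.1  94.3] tool-y yaw -113.6 t 50.1 travel [-4.67  7.34  0.17]
turn (tool z) 70.7 dir z [-0.001  0.001 -1.   ]
torque z 0.009 eff -0.0 f [-0.4 -0.8 -1.9] yaw -113.6 w 37.3 g 40.92199981212616
```

```bash
python3 -m handwheel '[{"travel":[-0.58,0.92,0],"turn":0,"claw":-1},{"travel":[-0.58,0.92,0],"turn":0,"claw":-1},{"travel":[-0.58,0.92,0],"turn":0,"claw":-1},{"travel":[-0.58,0.92,0],"turn":0,"claw":-1},{"travel":[-0.58,0.92,0],"turn":0,"claw":-1},{"travel":[-0.59,0.92,0],"turn":0,"claw":-1},{"travel":[-0.59,0.91,0],"turn":0,"claw":-1},{"travel":[-0.59,0.91,0],"turn":0,"claw":-1}]' >/dev/null
python3 -m handwheel '[{"travel":[0,0,0],"turn":7,"claw":-1},{"travel":[0,0,0],"turn":7,"claw":-1},{"travel":[0,0,0],"turn":7,"claw":-1},{"travel":[0,0,0],"turn":7,"claw":-1},{"travel":[0,0,0],"turn":7,"claw":-1},{"travel":[0,0,0],"turn":7,"claw":-1},{"travel":[0,0,0],"turn":7,"claw":-1},{"travel":[0,0,0],"turn":7,"claw":-1}]' >/dev/null
python3 -m handwheel '[{"travel":[0,0,0],"turn":7,"claw":-1},{"travel":[0,0,0],"turn":7,"claw":-1},{"travel":[0,0,0],"turn":0.7,"claw":-1},{"travel":[0,0,0],"turn":0,"claw":-1},{"travel":[0,0,0],"turn":0,"claw":-1},{"travel":[0,0,0],"turn":0,"claw":-1}]' |tail -5
python3 -c "
from h import *
go(W(0,-84,29),175.7)"; python3 q.py
```

```text
ee_pos: [437.3, -63.6, 94.4]
tcp_rot: [-0.681, 0.732, 0.0, -0.0]
ft_force: [0.4, -0.4, 0.0]
width: 37.6
gripper_force: 40.9
tcp [437.3 -63.6  94.4] tool-y yaw 175.9 t 51.9 travel [-0.01  0.01  2.61]
turn (tool z) 0.2 dir z [-0.001 -0.    -1.   ]
torque z -0.013 eff 0.02 f [ 0.4 -0.4  0. ] yaw 175.86 w 37.6 g 40.898281931877136
```

```bash
python3 -m handwheel '[{"travel":[0,0.01,1],"turn":0.1,"claw":-1},{"travel":[0,0,0.9],"turn":0,"claw":-1},{"travel":[0,0,0.5],"turn":0,"claw":-1},{"travel":[0,0,0.2],"turn":0,"claw":-1},{"travel":[0,0,0],"turn":0,"claw":-1},{"travel":[0,0,0],"turn":0,"claw":-1}]' |sed -n '2p;4p'
python3 -m handwheel '[{"travel":[0,0,0.07],"turn":0,"claw":-1},{"travel":[0,0,0],"turn":0,"claw":-1},{"travel":[0,0,0],"turn":0,"claw":-1}]' |sed -n '2p;4p'
python3 -m handwheel '[{"travel":[0,0,0.04],"turn":0,"claw":-1},{"travel":[0,0,0],"turn":0,"claw":-1},{"travel":[0,0,0],"turn":0,"claw":-1}]' |sed -n '2p;4p'
```

```text
ee_pos: [437.8, -63.5, 30.3]
ft_force: [-0.1, -0.9, -0.1]
ee_pos: [437.9, -63.4, 28.6]
ft_force: [0.3, -0.1, 0.0]
ee_pos: [437.4, -63.5, 27.2]
ft_force: [-0.7, -0.6, -1.3]
```

```bash
python3 -m handwheel '[{"travel":[0,0,0.05],"turn":0,"claw":-1},{"travel":[0,0,0],"turn":0,"claw":-1},{"travel":[0,0,0],"turn":0,"claw":-1}]' |sed -n '2p;4p'
python3 -m handwheel '[{"travel":[-0.1,0,0],"turn":0,"claw":-1},{"travel":[-0.1,0,0],"turn":0,"claw":-1},{"travel":[-0.1,0,0],"turn":0,"claw":-1},{"travel":[0,0,0],"turn":0,"claw":-1}]' |sed -n '2p;4p'
python3 -m handwheel '[{"travel":[-0.06,0,0],"turn":0,"claw":-1},{"travel":[-0.04,0,0],"turn":0,"claw":-1},{"travel":[0,0,0],"turn":0,"claw":-1}]' |sed -n '2p;4p'
python3 -m handwheel '[{"travel":[-0.06,0,0],"turn":0,"claw":-1},{"travel":[0,0,0],"turn":0,"claw":-1}]' |sed -n '2p;4p'
python3 -m handwheel '[{"travel":[-0.06,0,0],"turn":0,"claw":-1},{"travel":[0,0,0],"turn":0,"claw":-1}]' |sed -n '2p;4p'
python3 -m handwheel '[{"travel":[-0.06,0,0],"turn":0,"claw":-1},{"travel":[0,0,0],"turn":0,"claw":-1}]' |sed -n '2p;4p'
```

```text
ee_pos: [437.7, -63.5, 26.1]
ft_force: [-2.5, 0.5, 4.0]
ee_pos: [438.4, -55.7, 26.1]
ft_force: [0.0, -0.5, 5.3]
ee_pos: [438.5, -53.5, 26.1]
ft_force: [0.7, -0.7, 5.5]
ee_pos: [438.6, -52.0, 26.1]
ft_force: [-0.1, -1.6, 5.5]
ee_pos: [438.6, -51.8, 26.1]
ft_force: [1.3, -8.9, 3.9]
ee_pos: [438.7, -51.7, 26.2]
ft_force: [3.2, -18.0, 2.8]
```

```bash
python3 -m handwheel '[{"travel":[-0.06,0,0],"turn":0,"claw":-1},{"travel":[-0.04,0,0],"turn":0,"claw":-1},{"travel":[0,0,0],"turn":0,"claw":-1}]' |sed -n '2p;4p'
python3 -m handwheel '[{"travel":[0.18,0,0],"turn":0,"claw":-1},{"travel":[0,0,0],"turn":0,"claw":-1},{"travel":[0,0,0],"turn":0,"claw":0.5},{"travel":[0,0,0],"turn":0,"claw":0.5},{"travel":[0,0,0],"turn":0,"claw":0.5},{"travel":[0,0,0],"turn":0,"claw":0.5}]' |tail -5
python3 -m handwheel '[{"travel":[0,0,-0.6],"turn":0,"claw":0.5},{"travel":[0,0,-1],"turn":0,"claw":0.5},{"travel":[0,0,-1],"turn":0,"claw":0.5},{"travel":[0,0,-1],"turn":0,"claw":1},{"travel":[0,0,-1],"turn":0,"claw":1},{"travel":[-0.5,0,-1],"turn":0,"claw":1},{"travel":[-0.5,0,-1],"turn":0,"claw":1},{"travel":[-0.6,0,-1],"turn":0,"claw":1}]' |sed -n '2p'
python3 -m handwheel '[{"travel":[0,0,0],"turn":0,"claw":1},{"travel":[0,0,0],"turn":0,"claw":1},{"travel":[0,0,0],"turn":0,"claw":1}]' |sed -n '2p'
cat > chk.py <<'E'
from h import *
p=ctrl.read_camera("wrist"); f=cv2.GaussianBlur(p["frame"],(3,3),0)
# profile of top faces (z=56) along the row, at rail x=-12,0,12
ys=np.arange(90,-120,-1.0)
for x in(-14,14):
    uv=proj(p,[W(x,y,56) for y in ys]).astype(np.float32)
    g=cv2.remap(f,uv[None,:,0],uv[None,:,1],cv2.INTER_LINEAR)[0]
    print(x,[(int(y),*map(int,c)) for y,c in zip(ys,g)][::2])
for y in(50,-10,-70):
    xs=np.arange(-30,30,0.5); uv=proj(p,[W(x,y,56) for x in xs]).astype(np.float32)
    g=cv2.remap(f,uv[None,:,0],uv[None,:,1],cv2.INTER_LINEAR)[0].astype(float); e=np.abs(np.diff(g,axis=0)).sum(1)
    print(y,"edges",xs[:60][e[:60].argmax()],xs[60:-1][e[60:].argmax()],uv[60])
m=masks(p["frame"])
for k in("yellow","blue"): print(k,[(q,rail(q[:2]).round(1)) for q in blobs(p,m[k],56,300)])
E
python3 chk.py
```

```text
ee_pos: [438.7, -51.5, 26.4]
ft_force: [4.9, -30.0, 2.1]
ee_pos: [438.0, -50.8, 25.5]
tcp_rot: [-0.68, 0.734, 0.0, -0.0]
ft_force: [-0.3, -0.1, 0.2]
width: 64.3
gripper_force: 0.0
ee_pos: [440.9, -10.8, 216.9]
ee_pos: [440.9, -10.9, 215.0]
-14 [(90, 22, 28, 18), (88, 20, 26, 18), (86, 20, 26, 18), (84, 22, 28, 20), (82, 16, 21, 14), (80, 17, 21, 23), (78, 24, 70, 84), (76, 27, 94, 112), (74, 30, 109, 128), (72, 29, 112, 131), (70, 29, 113, 131), (68, 30, 113, 131), (66, 28, 113, 130), (64, 31, 114, 132), (62, 29, 114, 131), (60, 29, 113, 130), (58, 29, 113, 130), (56, 29, 114, 131), (54, 29, 115, 131), (52, 29, 115, 130), (50, 29, 116, 131), (48, 30, 115, 131), (46, 30, 114, 131), (44, 30, 113, 130), (42, 30, 114, 131), (40, 31, 116, 132), (38, 32, 116, 131), (36, 29, 116, 131), (34, 30, 116, 131), (32, 32, 118, 131), (30, 31, 118, 131), (28, 31, 117, 131), (26, 29, 117, 131), (24, 30, 111, 129), (22, 22, 84, 107), (20, 18, 59, 73), (18, 68, 87, 93), (16, 122, 127, 130), (14, 126, 129, 131), (12, 125, 128, 131), (10, 126, 129, 131), (8, 125, 129, 131), (6, 125, 129, 131), (4, 126, 12
[... 3017 characters left out ...]
, 17), (-90, 49, 33, 19), (-92, 50, 33, 17), (-94, 47, 29, 14), (-96, 48, 30, 16), (-98, 48, 32, 20), (-100, 34, 27, 26), (-102, 30, 44, 61), (-104, 29, 45, 62), (-106, 31, 47, 64), (-108, 32, 47, 65), (-110, 30, 45, 61), (-112, 32, 47, 63), (-114, 32, 45, 61), (-116, 33, 47, 62), (-118, 32, 47, 62)]
50 edges -17.0 26.5 [325.1557  304.10672]
-10 edges -17.0 19.5 [325.04608 238.71524]
-70 edges -18.0 20.0 [324.9227  165.13599]
yellow [((448.2, 69.4, 59.1, 38.9, 85.6, 2530), array([ 1.1, 49.2]))]
blue [((439.6, -50.3, 56.9, 35.9, 85.2, 3441), array([  1.5, -70.8])), ((687.9, 129.9, 39.7, 39.7, -29.2, 1214), array([235.6, 127.5])), ((562.5, 144.5, 48.0, 13.8, 54.7, 518), array([109.5, 132.7]))]
```

Run:
```python
from h import *
p=ctrl.read_camera("scene"); print(proj(p,[W(28.8,245,87.7),W(-28.8,245,87.7)]).round(0).tolist())
for l in("brake_tip","key_grip","wagon_red","wagon_white","wagon_blue","wagon_yellow","stacker","bowl","sorter","turntable"): print(l,[(np.round(d["box"]).tolist(),round(d["confidence"],2)) for d in ctrl.find_in(p,l)][:4])
m=masks(p["frame"])["red"].astype(np.uint8); n,_,st,c=cv2.connectedComponentsWithStats(m); print([(c[i].round(0).tolist(),int(st[i,4])) for i in range(1,n) if st[i,4]>8])
```

```text
[[450.0, 251.0], [460.0, 236.0]]
brake_tip [([449.0, 250.0, 453.0, 260.0], 0.47)]
key_grip [([333.0, 201.0, 355.0, 226.0], 0.72), ([410.0, 212.0, 431.0, 229.0], 0.71), ([449.0, 248.0, 454.0, 259.0], 0.71)]
wagon_red []
wagon_white [([347.0, 212.0, 375.0, 240.0], 0.6)]
wagon_blue [([332.0, 202.0, 353.0, 227.0], 0.63), ([355.0, 310.0, 378.0, 334.0], 0.61), ([385.0, 270.0, 403.0, 292.0], 0.52)]
wagon_yellow [([436.0, 328.0, 461.0, 351.0], 0.79), ([371.0, 222.0, 392.0, 244.0], 0.71), ([445.0, 300.0, 467.0, 319.0], 0.71), ([144.0, 194.0, 196.0, 240.0], 0.29)]
stacker [([501.0, 309.0, 541.0, 360.0], 0.89)]
bowl [([261.0, 287.0, 318.0, 337.0], 0.57)]
sorter [([199.0, 140.0, 251.0, 194.0], 0.7)]
turntable [([140.0, 197.0, 198.0, 239.0], 0.74), ([262.0, 287.0, 318.0, 337.0], 0.73)]
[([227.0, 72.0], 570), ([137.0, 119.0], 22), ([627.0, 155.0], 744), ([395.0, 246.0], 106), ([450.0, 251.0], 35), ([418.0, 256.0], 109), ([441.0, 278.0], 27), ([611.0, 457.0], 607)]
```

The brake ball sits exactly where "on" should be, the three wagons are flush, and the other toys have not moved. I'm handing the job in.

```bash
python3 -c "
from plant import ctrl
print(ctrl.close_job())"
```

```text
the job is handed in; nothing more can be done
None
```

The job is handed in: the brake went to its red dot first, then the key was wound clockwise to its stop, and the yellow, white and blue wagons stand in one row flush behind the engine, with the other toys left where they were (the red wagon was not there).

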